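# Tip the tile offcuts into the tub

### The job

Pick up the scoop tray by its slanted red handle, rest the front end of its floor lightly on the rim of the white tub, with the lip just inside, and tip it there until all four tile offcuts have slid gently into the tub; then set the empty tray back flat on the bench. Do not touch the offcuts with the gripper or drop them from high up, and leave the tub and everything else standing where it is.

Things in the scene. Friction and masses are not known exactly. Their poses are not given: they have to be found in the camera images.
- tray: loose aluminium scoop tray, 170 mm long (own x), 120 mm wide, about 0.2 kg; floor 4 mm thick; walls 22 mm high and 4 mm thick on both sides and at the rear, none at the front (pouring lip). Origin: centre of its underside; own x to the open front, z up. Starts flat on the bench with the four offcuts lying on it, which slide off only when it is tipped steeply; how steeply varies (unknown friction)
- tray_grip (a point): grip point amid the flat red handle plate (90 mm wide, 6 mm thick, 75 mm long), which rises from the rear wall and leans back, away from the front, 0.6 rad from vertical; its faces are square to (cos 0.6, 0, sin 0.6) in the tray's frame. The point lies in the tray's frame at (-111, 0, 60) mm, 48 mm up the plate from its foot, 27 mm below its upper edge
- tray_lip (a point): middle of the tray's open front edge, on top of its floor: in the tray's frame (85, 0, 4) mm
- tub: loose white plastic open tub, 160 mm (own x) by 130 mm (own y), 60 mm high, walls and floor about 4 mm thick, 0.3 kg, empty. Origin: centre of its underside. It may stand in either of two places, the orange box in the other
- orange_box: loose orange open box with one dividing wall, 160 x 130 mm, 50 mm high: not for these pieces. Origin: centre of its underside
- glue: white glue bottle with a red cap, 48 mm across, 130 mm tall; a bystander. Origin: centre of its underside
- mug: terracotta-coloured mug, 76 mm across, 85 mm tall; a bystander. Origin: centre of its underside
- nippers: tile nippers with two red handles lying on the bench, about 150 mm long, 12 mm high; a bystander. Origin: on the bench amid the handles, own x towards the jaws
- tile_a: loose ceramic tile offcut, 50 x 30 mm and 14 mm thick, about 40 g, pale body with cobalt patterned blue glaze, starts lying in the tray. Origin: centre of its underside
- tile_b: loose ceramic tile offcut, 44 x 34 mm and 14 mm thick, about 40 g, pale body with bright blue glaze, starts lying in the tray. Origin: centre of its underside
- tile_c: loose ceramic tile offcut, 38 x 38 mm and 14 mm thick, about 40 g, pale body with green glaze, starts lying in the tray. Origin: centre of its underside
- tile_d: loose ceramic tile offcut, 44 x 30 mm and 14 mm thick, about 40 g, pale body with dull blue glaze, starts lying in the tray. Origin: centre of its underside
There are look-alikes about, which are no part of the job. What is shaped like the tray but pink is not meant. Leave any orange look-alike of the tile_d alone.

How it is judged:
On the way, in this order (a step that is already met when the one before it is completed fails the run):
1. the tray, tipped at least a little (0.1 rad), rests on the tub's rim with its lip inside the tub's outline (x of tray_lip in the frame of tub between -0.078 and 0.078 m and y of tray_lip in the frame of tub between -0.063 and 0.063 m and angle between tray's own z axis and vertical above 0.1 rad and contact force between tray and tub above 0.5 N), for 0.1 s.
2. all four offcuts are in the white tub (x of tile_a in the frame of tub between -0.077 and 0.077 m and y of tile_a in the frame of tub between -0.062 and 0.062 m and z of tile_a in the frame of tub between 0 and 0.056 m and x of tile_b in the frame of tub between -0.077 and 0.077 m and y of tile_b in the frame of tub between -0.062 and 0.062 m and z of tile_b in the frame of tub between 0 and 0.056 m and x of tile_c in the frame of tub between -0.077 and 0.077 m and y of tile_c in the frame of tub between -0.062 and 0.062 m and z of tile_c in the frame of tub between 0 and 0.056 m and x of tile_d in the frame of tub between -0.077 and 0.077 m and y of tile_d in the frame of tub between -0.062 and 0.062 m and z of tile_d in the frame of tub between 0 and 0.056 m), for 0.2 s.
3. the tray is back flat on the bench (angle between tray's own z axis and vertical below 0.06 rad and height (world z) of tray below 0.006 m), for 0.2 s.
At the end, for the whole second after the job is handed in: All four offcuts lie at rest inside the white tub, below its rim; the tub stands upright within 30 mm of where it was; the tray is released and at rest, flat on the bench (within 0.06 rad and 6 mm) (all of step 2 and all of step 3 and linear speed of each of tile_a, tile_b, tile_c, tile_d below 0.05 m/s and linear speed of tray below 0.03 m/s and angle between tub's own z axis and vertical below 0.06 rad); the robot touches nothing.
It fails at once if the white tub is moved more than 30 mm (distance of tub from where it was at the start of the episode above 0.03 m).
It fails at once if the orange box, glue bottle, mug or nippers are moved more than 30 mm (distance of any of orange_box, glue, mug, nippers from where it was at the start of the episode above 0.03 m).
It fails at once if the tray is pressed hard on the tub (over 30 N) (contact force between tray and tub above 30 N).
It fails at once if the gripper handles a tile piece (contact force between the fingers and tile_a above 1 N or contact force between the fingers and tile_b above 1 N or contact force between the fingers and tile_c above 1 N or contact force between the fingers and tile_d above 1 N).
It fails at once if a tile piece is dropped or flung hard (faster than 1.6 m/s) (linear speed of any of tile_a, tile_b, tile_c, tile_d above 1.6 m/s).
It also fails if it takes over 58 s, if anything falls off the work surface, if the arm or the gripper's body presses on something with over 40 N, if the wrist force passes 120 N, or if a joint passes its speed limit or range.

### The arm

A 7-joint arm with a two-finger parallel gripper is mounted at the origin on the work surface. World frame = base frame: x ahead of the robot, y to its left, z up, the work surface at z = 0. Lengths are in m, angles in rad, forces in N, time in s.
With the tool pointing down it reaches from about 0.4 to 0.875 m from the base axis. Payload 19.3 kg.
Tool frame: the origin (TCP) lies on the centre line of the jaws, within the pads' length; the fingertips stand 14 mm ahead of it and the grasp point (between the pads) lies 5 mm behind it; y points along the fingers, x is the direction in which the jaws open and shut, and the axes are right-handed (so a half turn about y gives the same grasp; the last joint's range is limited). The gripper opens to 85 mm and grips with 20 to 120 N. Pads are 22 mm wide; open, the fingers measure 114 mm over their backs; the gripper's body (76 mm by 85 mm) begins 54 mm behind the grasp point. The pads swing forward as they close: fully open they stand 13 mm farther back than shut.
Start: joints at [-1.186, 0.521, -0.036, 1.599, 0.021, 1.021, -0.113], TCP at [0.275, 0.561, 0.245] pointing down, gripper open.
Joint ranges: [-2.91, 2.91], [-0.3, 2.13], [-1.5, 1.42], [0.17, 2.43], [-1.26, 4.41], [0.16, 1.93], [-2.52, 2.52]. Speed limits (rad/s): [1.89, 1.89, 2.39, 2.39, 3.01, 3.01, 3.01].

### API

Orientations are given as [roll, pitch, yaw] about the fixed x, y, z axes, in that order (R = Rz(yaw) Ry(pitch) Rx(roll)).
In Python, from workcell import monitor, grab_frame, workorder gives the robot as it stands.
- The arm moves only by the tool drive_tool, never from a script. Its argument "steps" is one flat list of numbers, 5 for each row, row after row: the finger opening in mm, from 0 to 85.4, then the shift along the world's x, y, z in mm, then the turn about the world's z in degrees. In form: [fingers, tx, ty, tz, twist, fingers, tx, ty, tz, twist, ...]. A call has exactly 5 rows; each row shifts and turns the commanded pose from where the row before left it; what a row does not reach is not made up. A row lasts 1/12 s, in which the tool goes at most 41.7 mm and 7.16 degrees, less where a joint would pass 70% of its speed; a pose out of reach is approached as far as the arm can. A call is refused whole if a number of a shift passes 41.7 or a number of a turn 7.16, either way. A call with a gripper value outside its range is refused whole. The fingers move at their own pace and stop on an object; "grip_force" is the grip in N (left out, the last holds). Time passes only in rows, so rows that do not move let the fingers close, or fill a call up. It gives the time, the measured TCP pose, the force and the opening at its end, in the units of the state.
- monitor.observe(): the state, without advancing time (a new reading comes with each control period).
- grab_frame(name): name is "scene" or "top" or "wrist"; returns a dict with "frame" (480x640x3 uint8, red, green, blue), "vertical_fov" (degrees; the focal length in pixels is half the picture's height over the tangent of half this angle, whatever the lens; pixels are square), "cx", "cy" (the principal point, pixels), "xyz" and "orientation" of the camera in the world. Camera axes: x right, y down, z forward; pixel columns grow to the right and rows downward; lengths in m; the calibration is good to about 2 mm. A picture is of the moment at which its call begins. There is no depth.
- workorder.job_done(): hands the job in, once; it reports no verdict.
The state is a dict: "clock": time; "qpos": joint angles; "qd": joint speeds; "joint_efforts": joint torques, N m; "position": TCP position; "tool_rot": TCP orientation; "force": force on the tool from outside, world axes, zero at the start; "moment": the same for the moment, N m; "grip_width": finger opening in m.
Only numpy, scipy, OpenCV 4.12 (cv2) and the standard library are available. Lean on these libraries where they do the work, as an engineer would, in place of code of your own. Each camera call takes 0.05 s, during which the arm holds its last target. There are 200 camera calls.

## Working session

There is one attempt and no reset: what is moved stays moved. The work goes in short steps, Python scripts to look and compute and a tool call to move; the robot and the scene stay as the last step left them, time stands still between calls to the robot, and variables do not carry over. Pictures are saved under pics/ and viewed, about 8 in all and at most 12, crops included, and the job is handed in when it is done.

Besides the shell and the picture viewer there is one more tool, called after "Emit:" in YAML: its name, and indented under it one key for each argument. drive_tool: Moves the arm, as the interface text tells. Its arguments: {"type":"object","properties":{"steps":{"type":"array"},"grip_force":{"type":"number"}},"required":["steps"]}

```bash
ls; mkdir -p pics
python3 - <<'E'
from workcell import monitor, grab_frame
import cv2, json
print(monitor.observe())
for n in("scene","top"):
    f=grab_frame(n); im=f.pop("frame"); print(n,f); cv2.imwrite(f"pics/{n}0.png",im[:,:,::-1])
    json.dump({k:(v.tolist() if hasattr(v,'tolist') else v) for k,v in f.items()},open(f"pics/{n}0.json","w"))
E
```

```text
pics
{'clock': 0.0, 'qpos': array([-1.18621426,  0.5219987 , -0.03634702,  1.59999554,  0.02124503,
        1.0210689 , -0.11283389]), 'qd': array([ 0.00105546, -0.00099819, -0.00155059, -0.00043839,  0.00164225,
       -0.00218066,  0.00057479]), 'joint_efforts': array([ 7.35191243e-04, -9.27146029e+01,  1.97998077e+00, -3.69913316e+01,
        1.78856822e-02,  8.16398504e-03, -5.44032582e-05]), 'position': array([0.27443854, 0.56118235, 0.24473951]), 'tool_rot': array([-1.57090090e+00,  1.07920493e-03,  1.11601067e+00]), 'force': array([0.12714107, 0.48628336, 0.18351901]), 'moment': array([ 0.00432575,  0.01572511, -0.02810747]), 'grip_width': 0.08534711011978342}
scene {'vertical_fov': 45.67197163413893, 'cx': 321.1944930689535, 'cy': 241.29345480723288, 'xyz': array([1.21641732, 0.40995475, 0.75373869]), 'orientation': array([-2.2764428 ,  0.01264479,  2.03893627])}
top {'vertical_fov': 42.492964246527784, 'cx': 320.6704377437447, 'cy': 237.27408800492844, 'xyz': array([0.36475523, 0.03858647, 1.17022779]), 'orientation': array([-3.00134947e+00, -1.62739233e-03, -1.58220056e+00])}
```

View pics/top0.png

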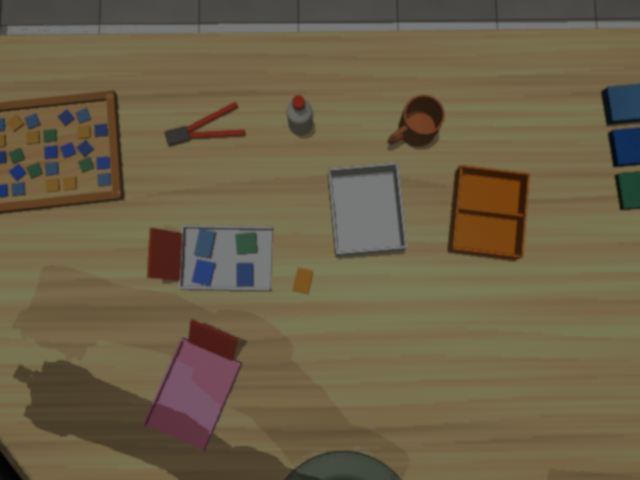

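View pics/scene0.png

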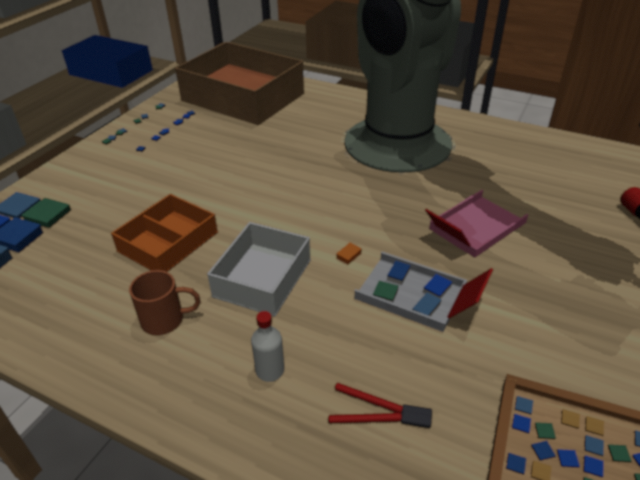

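```bash
cat > h.py <<'E'
import numpy as np, cv2, json
from scipy.spatial.transform import Rotation as Ro
def cast(f,uv,z):
    fl=240/np.tan(np.radians(f["vertical_fov"]/2)); uv=np.atleast_2d(uv).astype(float)
    d=np.c_[(uv[:,0]-f["cx"])/fl,(uv[:,1]-f["cy"])/fl,np.ones(len(uv))]
    d=Ro.from_euler("xyz",f["orientation"]).apply(d); o=np.array(f["xyz"])
    return o+d*((z-o[2])/d[:,2])[:,None]
def big(mask,roi):
    m=np.zeros_like(mask); x0,y0,x1,y1=roi; m[y0:y1,x0:x1]=mask[y0:y1,x0:x1]
    return max(cv2.findContours(m,cv2.RETR_EXTERNAL,cv2.CHAIN_APPROX_NONE)[0],key=cv2.contourArea)
E
python3 - <<'E'
from h import *
np.set_printoptions(precision=4,suppress=True)
f=json.load(open("pics/top0.json")); im=cv2.imread("pics/top0.png"); hsv=cv2.cvtColor(im,cv2.COLOR_BGR2HSV)
def rect(name,mask,roi,z):
    c=big(mask,roi); P=cast(f,c[:,0,:],z)[:,:2].astype(np.float32)
    (cx,cy),(w,h),a=cv2.minAreaRect(P*1000); print(name,"c",cx,cy,"size",w,h,"ang",a, "n",len(c)); print(cv2.boxPoints(((cx,cy),(w,h),a)))
grey=((hsv[...,1]<45)&(hsv[...,2]>90)).astype(np.uint8)*255
k=np.ones((3,3),np.uint8)
rect("tub rim",cv2.morphologyEx(grey,cv2.MORPH_CLOSE,np.ones((5,5))),(322,155,412,262),.06)
tr=cv2.bitwise_or(grey,cv2.inRange(hsv,(40,60,40),(130,255,255)))
rect("tray top",cv2.morphologyEx(tr,cv2.MORPH_CLOSE,np.ones((7,7))),(170,215,285,300),.026)
red=(((hsv[...,0]<8)|(hsv[...,0]>172))&(hsv[...,1]>150)).astype(np.uint8)*255
c=big(red,(140,220,190,290))
q=cv2.boxPoints(cv2.minAreaRect(c)); print("handle px",q)
for z in(.0,.02,.082): print(z,cast(f,q,z)[:,:2])
c=big(cv2.inRange(hsv,(8,150,120),(22,255,255)),(285,260,320,300)); print("orange tile",cast(f,cv2.boxPoints(cv2.minAreaRect(c)),.014)[:,:2])
E
```

```text
tub rim c 575.4230346679688 -49.57489013671875 size 160.9785919189453 131.28961181640625 ang 4.570883274078369 n 307
[[ 489.9583    9.4467]
 [ 500.4211 -121.4253]
 [ 660.8877 -108.5965]
 [ 650.4249   22.2755]]
tray top c 490.7943115234375 212.9296112060547 size 171.76690673828125 120.84268188476562 ang 88.29319763183594 n 312
[[427.8417 128.8839]
 [548.6308 125.2846]
 [553.7469 296.9753]
 [432.9578 300.5746]]
handle px [[147.0467 277.2529]
 [150.0739 228.8171]
 [180.9533 230.7471]
 [177.9261 279.1829]]
0.0 [[0.457  0.3649]
 [0.55   0.3617]
 [0.5456 0.3024]
 [0.4527 0.3063]]
0.02 [[0.4555 0.3593]
 [0.5468 0.3562]
 [0.5425 0.2979]
 [0.4512 0.3017]]
0.082 [[0.4506 0.342 ]
 [0.537  0.3391]
 [0.5329 0.284 ]
 [0.4466 0.2875]]
orange tile [[0.4327 0.088 ]
 [0.4707 0.0796]
 [0.4653 0.0554]
 [0.4272 0.0639]]
```

Emit:
drive_tool:
  steps: [85, 18, 36, 0, 0, 85, 18, 36, 0, 0, 85, 18, 36, 0, 0, 85, 18, 36, 0, 0, 85, 18, 36, 0, 0]

```text
clock: 0.52
position: [0.3606, 0.7335, 0.2448]
tool_rot: [-1.571, 0.001, 1.116]
force: [0.6, 0.4, 1.4]
grip_width: 0.0852
```

Emit:
drive_tool:
  steps: [85, 18, 36, 0, 0, 85, 18, 36, 0, 0, 85, 18, 36, 0, 0, 85, 18, 36, 0, 0, 85, 18, 36, 0, 0]

```text
clock: 0.93
position: [0.4125, 0.8176, 0.2435]
tool_rot: [-1.562, -0.008, 1.089]
force: [3.1, -1.1, 0.1]
grip_width: 0.0848
```

Emit:
drive_tool:
  steps: [85, 18, 36, 0, 0, 85, 18, 36, 0, 0, 85, 18, 36, 0, 0, 85, 18, 36, 0, 0, 85, 18, 36, 0, 0]

```text
clock: 1.35
position: [0.4134, 0.8195, 0.2161]
tool_rot: [-1.573, 0.016, 1.118]
force: [-0.4, 0.0, -1.1]
grip_width: 0.0849
```

Emit:
drive_tool:
  steps: [85, -18, -36, 0, 0, 85, -18, -36, 0, 0, 85, -18, -36, 0, 0, 85, -18, -36, 0, 0, 85, -18, -36, 0, 0]

```text
clock: 1.77
position: [0.3707, 0.7337, 0.2188]
tool_rot: [-1.571, 0.015, 1.117]
force: [0.1, 1.8, 0.1]
grip_width: 0.0848
```

Emit:
drive_tool:
  steps: [85, 8.2, -27.2, 0, 1.6, 85, 8.2, -27.2, 0, 1.6, 85, 8.2, -27.2, 0, 1.6, 85, 8.2, -27.2, 0, 1.6, 85, 8.2, -27.2, 0, 1.6]

```text
clock: 2.18
position: [0.4124, 0.5974, 0.2194]
tool_rot: [-1.571, 0.015, 1.259]
force: [1.5, 0.5, 0.4]
grip_width: 0.0851
```

Emit:
drive_tool:
  steps: [85, 8.2, -27.2, 0, 1.6, 85, 8.2, -27.2, 0, 1.6, 85, 8.2, -27.2, 0, 1.6, 85, 8.2, -27.2, 0, 1.6, 85, 8.2, -27.2, 0, 1.6]

```text
clock: 2.6
position: [0.4534, 0.4615, 0.2194]
tool_rot: [-1.571, 0.015, 1.398]
force: [1.0, 0.1, -0.7]
grip_width: 0.0851
```

Emit:
drive_tool:
  steps: [85, 8.2, -27.2, 0, 1.6, 85, 8.2, -27.2, 0, 1.6, 85, 8.2, -27.2, 0, 1.6, 85, 8.2, -27.2, 0, 1.6, 85, 8.2, -27.2, 0, 1.6]

```text
clock: 3.02
position: [0.4944, 0.3255, 0.2195]
tool_rot: [-1.571, 0.015, 1.538]
force: [-0.0, -0.1, 0.2]
grip_width: 0.0848
```

Emit:
drive_tool:
  steps: [85, 0, 0, 0, 0, 85, 0, 0, 0, 0, 85, 0, 0, 0, 0, 85, 0, 0, 0, 0, 85, 0, 0, 0, 0]

```text
clock: 3.43
position: [0.4937, 0.3281, 0.2196]
tool_rot: [-1.571, 0.014, 1.538]
force: [-0.6, 0.0, 0.2]
grip_width: 0.0851
```

Run:
```python
from workcell import monitor, grab_frame
import cv2
s=monitor.observe(); print({k:s[k] for k in("clock","qpos","position","tool_rot","force")})
f=grab_frame("wrist"); cv2.imwrite("pics/w1.png",f["frame"][:,:,::-1]); print(f["xyz"],f["orientation"])
```

```text
{'clock': 3.4333, 'qpos': array([-0.42041362,  0.52530702, -0.38915588,  1.6928357 ,  0.24305989,
        0.98111233,  0.63733476]), 'position': array([0.49370075, 0.32814501, 0.21957354]), 'tool_rot': array([-1.570527  ,  0.01449513,  1.53780077]), 'force': array([-0.56637492,  0.00721047,  0.19760093])}
[0.42494555 0.33187454 0.34864932] [2.86389946 0.01569593 1.53800738]
```

View pics/w1.png

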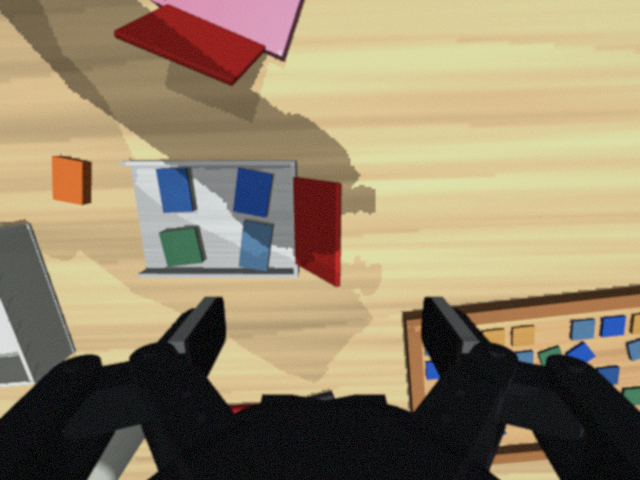

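Emit:
drive_tool:
  steps: [85, 0, -0.6, -32.5, 0, 85, 0, -0.6, -32.5, 0, 85, 0, -0.6, -32.5, 0, 85, 0, -0.6, -32.5, 0, 85, 0, -0.6, -32.5, 0]

```text
clock: 3.9
position: [0.4939, 0.3246, 0.0558]
tool_rot: [-1.571, 0.014, 1.537]
force: [1.5, -0.5, 0.1]
grip_width: 0.0846
```

Emit:
drive_tool:
  steps: [40, 0, 0, 0, 0, 30, 0, 0, 0, 0, 25, 0, 0, 0, 0, 20, 0, 0, 0, 0, 18, 0, 0, 0, 0]
  grip_force: 20

```text
clock: 4.32
position: [0.4952, 0.3252, 0.0594]
tool_rot: [-1.573, 0.012, 1.536]
force: [-0.3, 1.1, 9.2]
grip_width: 0.0283
```

Emit:
drive_tool:
  steps: [14, 0, 0, 0, 0, 10, 0, 0, 0, 0, 5, 0, 0, 0, 0, 5, 0, 0, 0, 0, 5, 0, 0, 0, 0]

```text
clock: 4.73
position: [0.4952, 0.3251, 0.0594]
tool_rot: [-1.574, 0.012, 1.536]
force: [-1.6, 1.7, 8.5]
grip_width: 0.0287
```

Run:
```python
from workcell import monitor, grab_frame
import cv2
f=grab_frame("scene"); cv2.imwrite("pics/s1.png",cv2.resize(f["frame"][180:360,300:540,::-1],(800,600)));
```

```text
(no output)
```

View pics/s1.png

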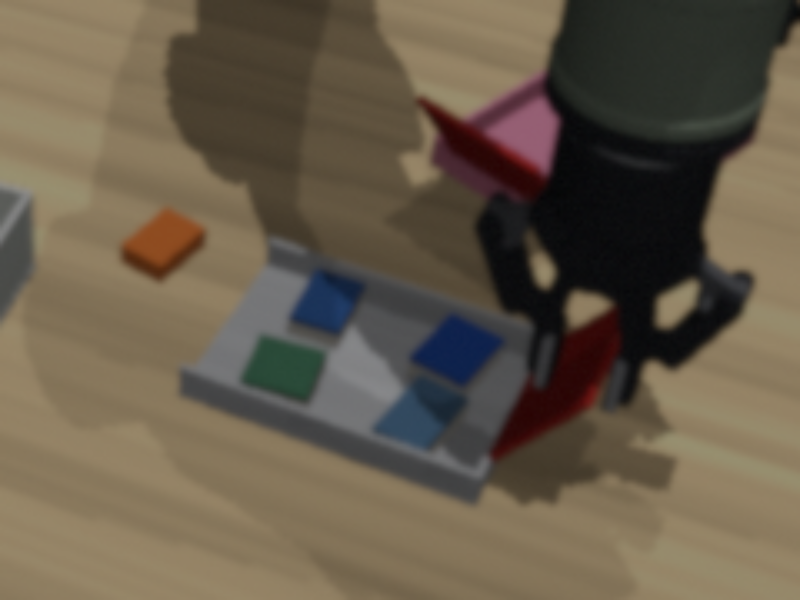

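Emit:
drive_tool:
  steps: [5, 0, -2, 5.5, 0, 5, 0, -2, 5.5, 0, 5, 0, -2, 5.5, 0, 5, 0, -2, 5.5, 0, 5, 0, -2, 5.5, 0]

```text
clock: 5.2
position: [0.4945, 0.3141, 0.0858]
tool_rot: [-1.572, 0.014, 1.536]
force: [0.6, 4.9, 2.5]
grip_width: 0.0224
```

Emit:
drive_tool:
  steps: [5, -0.2, -3.3, 5.5, 0, 5, -0.2, -3.3, 5.5, 0, 5, -0.2, -3.3, 5.5, 0, 5, -0.2, -3.3, 5.5, 0, 5, -0.2, -3.3, 5.5, 0]

```text
clock: 5.62
position: [0.4934, 0.2977, 0.1132]
tool_rot: [-1.572, 0.014, 1.536]
force: [0.5, 5.2, 4.5]
grip_width: 0.0166
```

Run:
```python
from workcell import monitor, grab_frame
import cv2
f=grab_frame("scene"); cv2.imwrite("pics/s2.png",cv2.resize(f["frame"][180:360,300:540,::-1],(800,600)));
```

```text
(no output)
```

View pics/s2.png

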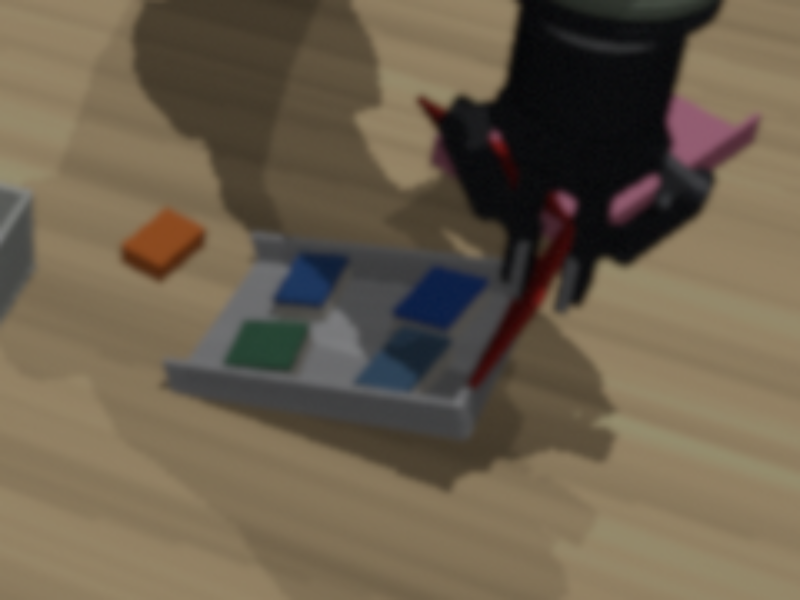

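Emit:
drive_tool:
  steps: [5, -0.1, -3.8, 4.8, 0, 5, -0.1, -3.8, 4.8, 0, 5, -0.1, -3.8, 4.8, 0, 5, -0.1, -3.8, 4.8, 0, 5, -0.1, -3.8, 4.8, 0]

```text
clock: 6.08
position: [0.493, 0.279, 0.1374]
tool_rot: [-1.572, 0.013, 1.537]
force: [0.6, 5.4, 6.2]
grip_width: 0.0113
```

Run:
```python
from workcell import monitor, grab_frame
import cv2
f=grab_frame("scene"); cv2.imwrite("pics/s3.png",cv2.resize(f["frame"][180:360,300:540,::-1],(800,600)));
```

```text
(no output)
```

View pics/s3.png

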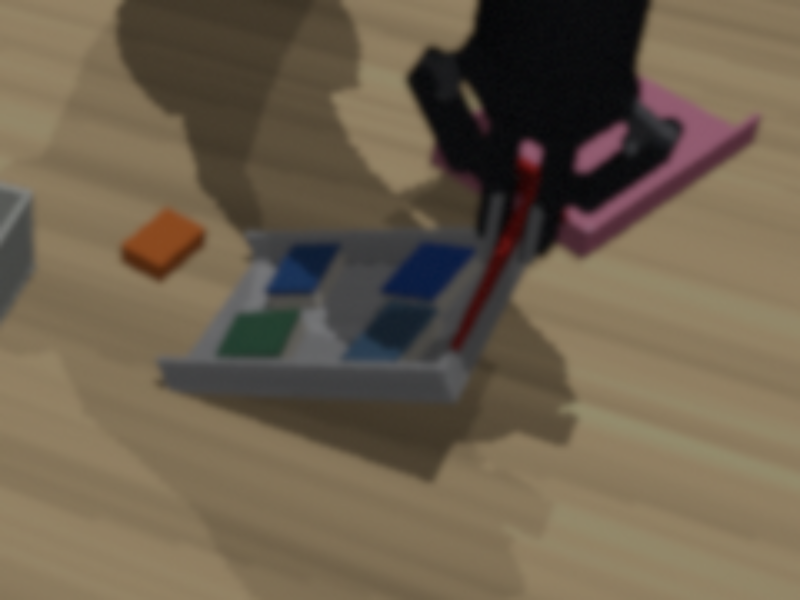

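Emit:
drive_tool:
  steps: [5, -0.1, -2.4, 2.3, 0, 5, -0.1, -2.4, 2.3, 0, 5, -0.1, -2.4, 2.3, 0, 5, -0.1, -2.4, 2.3, 0, 5, -0.1, -2.4, 2.3, 0]

```text
clock: 6.55
position: [0.4928, 0.2679, 0.1492]
tool_rot: [-1.573, 0.012, 1.537]
force: [0.6, 10.9, 11.8]
grip_width: 0.0088
```

Run:
```python
from workcell import monitor, grab_frame
import cv2
f=grab_frame("scene"); cv2.imwrite("pics/s4f.png",f["frame"][:,:,::-1]); cv2.imwrite("pics/s4.png",cv2.resize(f["frame"][180:360,300:540,::-1],(800,600)));
```

```text
(no output)
```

View pics/s4.png

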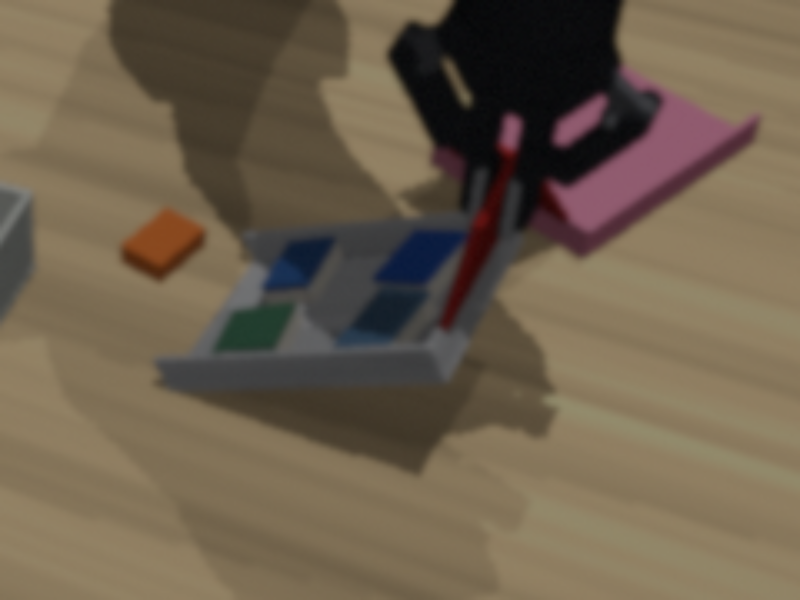

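Emit:
drive_tool:
  steps: [5, 0, -2, 1.8, 0, 5, 0, -2, 1.8, 0, 5, 0, -2, 1.8, 0, 5, 0, -2, 1.8, 0, 5, 0, -1, 1.8, 0]
  grip_force: 30

```text
clock: 7.02
position: [0.4927, 0.2582, 0.1581]
tool_rot: [-1.573, 0.013, 1.537]
force: [-0.1, 3.8, 9.4]
grip_width: 0.006
```

Emit:
drive_tool:
  steps: [5, 0, 0, 1, 0, 5, 0, 0, 1, 0, 5, 0, 0, 1, 0, 5, 0, 0, 1, 0, 5, 0, 0, 1, 0]
  grip_force: 70

```text
clock: 7.43
position: [0.4921, 0.2566, 0.1616]
tool_rot: [-1.57, 0.016, 1.536]
force: [-0.3, -2.1, -0.6]
grip_width: 0.0054
```

Run:
```python
from workcell import monitor, grab_frame
import cv2
f=grab_frame("scene"); cv2.imwrite("pics/s5f.png",f["frame"][:,:,::-1]); cv2.imwrite("pics/s5.png",cv2.resize(f["frame"][180:360,300:540,::-1],(800,600)));
```

```text
(no output)
```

View pics/s5.png

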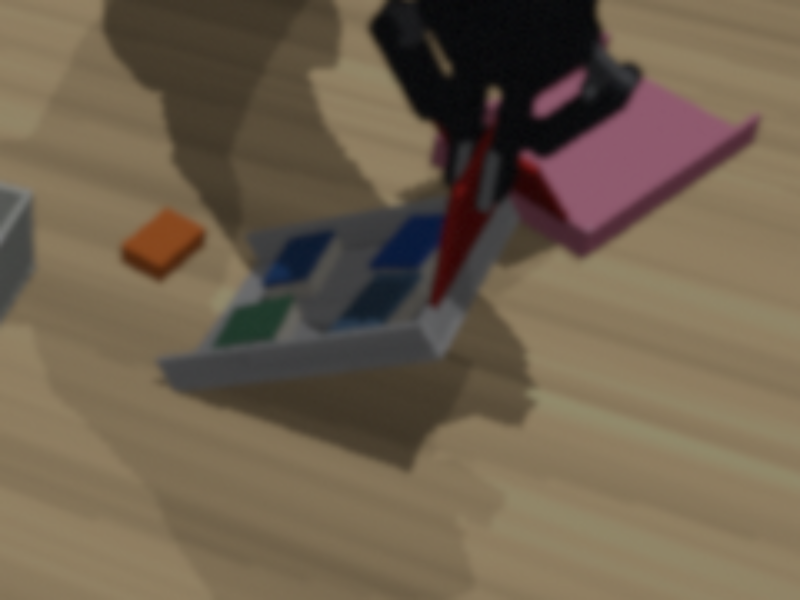

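Emit:
drive_tool:
  steps: [0, 0, 0, 2, 0, 0, 0, 0, 4, 0, 0, 0, 0, 6, 0, 0, 0, 0, 8, 0, 0, 0, 0, 8, 0]
  grip_force: 90

```text
clock: 7.9
position: [0.4922, 0.2577, 0.1906]
tool_rot: [-1.571, 0.015, 1.537]
force: [-0.5, 1.2, -4.1]
grip_width: 0.005
```

Emit:
drive_tool:
  steps: [0, 0, 0, 8, 0, 0, 0, 0, 8, 0, 0, 0, 0, 8, 0, 0, 0, 0, 8, 0, 0, 0, 0, 8, 0]

```text
clock: 8.32
position: [0.4923, 0.2575, 0.2306]
tool_rot: [-1.571, 0.015, 1.536]
force: [-0.5, -0.4, -4.2]
grip_width: 0.0048
```

Emit:
drive_tool:
  steps: [0, 0, 0, 8, 0, 0, 0, 0, 7, 0, 0, 0, 0, 6, 0, 0, 0, 0, 4, 0, 0, 0, 0, 2, 0]

```text
clock: 8.73
position: [0.4924, 0.2576, 0.2573]
tool_rot: [-1.571, 0.015, 1.536]
force: [-0.1, -0.7, -3.3]
grip_width: 0.0048
```

Run:
```python
from workcell import monitor, grab_frame
import cv2
f=grab_frame("scene"); cv2.imwrite("pics/s6f.png",f["frame"][:,:,::-1]); cv2.imwrite("pics/s6.png",cv2.resize(f["frame"][60:360,140:540,::-1],(800,600)));
```

```text
(no output)
```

View pics/s6.png

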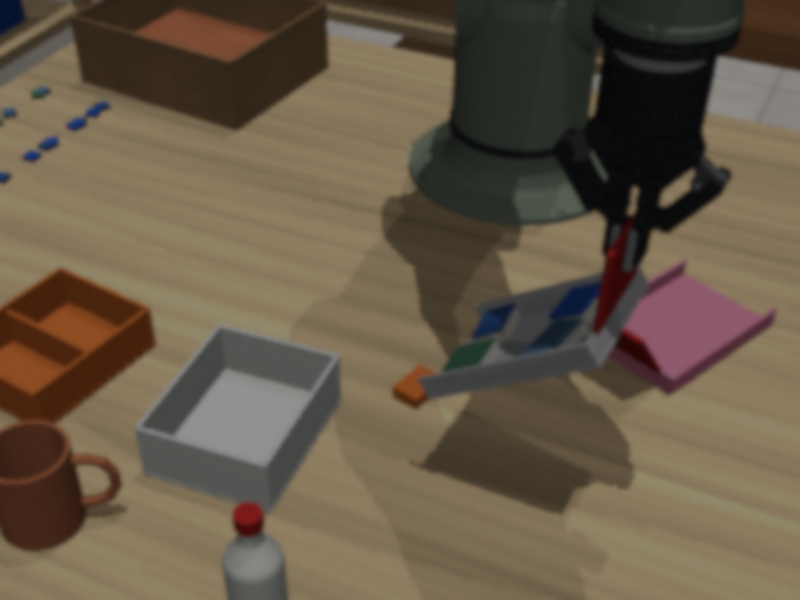

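Emit:
drive_tool:
  steps: [0, 1, -2, 0, 0.1, 0, 2, -4, 0, 0.2, 0, 3.1, -5.9, 0, 0.3, 0, 4.1, -7.9, 0, 0.37, 0, 4.1, -7.9, 0, 0.37]

```text
clock: 9.2
position: [0.507, 0.2288, 0.2565]
tool_rot: [-1.571, 0.015, 1.56]
force: [-0.2, -0.0, -3.8]
grip_width: 0.0048
```

Emit:
drive_tool:
  steps: [0, 4.1, -7.9, 0, 0.37, 0, 4.1, -7.9, 0, 0.37, 0, 4.1, -7.9, 0, 0.37, 0, 4.1, -7.9, 0, 0.37, 0, 4.1, -7.9, 0, 0.37]

```text
clock: 9.62
position: [0.5275, 0.1894, 0.2567]
tool_rot: [-1.571, 0.015, 1.592]
force: [-0.6, 0.4, -4.3]
grip_width: 0.0049
```

Emit:
drive_tool:
  steps: [0, 4.1, -7.9, 0, 0.37, 0, 4.1, -7.9, 0, 0.37, 0, 4.1, -7.9, 0, 0.37, 0, 4.1, -7.9, 0, 0.37, 0, 4.1, -7.9, 0, 0.37]

```text
clock: 10.03
position: [0.5479, 0.1501, 0.2567]
tool_rot: [-1.571, 0.015, 1.625]
force: [0.2, -0.1, -3.5]
grip_width: 0.0047
```

Emit:
drive_tool:
  steps: [0, 4.1, -7.9, 0, 0.37, 0, 4.1, -7.9, 0, 0.37, 0, 3.1, -5.9, 0, 0.3, 0, 2, -4, 0, 0.2, 0, 1, -2, 0, 0.1]

```text
clock: 10.45
position: [0.5622, 0.1224, 0.2566]
tool_rot: [-1.571, 0.015, 1.647]
force: [0.7, 0.1, -3.6]
grip_width: 0.0047
```

Run:
```python
from workcell import monitor, grab_frame
from h import *
s=monitor.observe(); print(s["position"],s["tool_rot"],s["qpos"],s["force"])
a=[]
for n,roi in(("scene",(140,60,540,360)),("top",(160,140,480,380))):
    f=grab_frame(n); x0,y0,x1,y1=roi; im=f["frame"][y0:y1,x0:x1,::-1]; cv2.imwrite(f"pics/{n}7f.png",f["frame"][:,:,::-1]); a.append(cv2.resize(im,(400,300)))
cv2.imwrite("pics/s7.png",cv2.resize(np.hstack(a),(800,300)))
```

```text
[0.5621557  0.12243902 0.25664509] [-1.5708068   0.01482953  1.64740295] [-0.04189024  0.45379403 -0.39310678  1.70561213  0.21395704  1.02770016
  1.13608823] [ 0.65715675  0.09996806 -3.64103727]
```

View pics/s7.png

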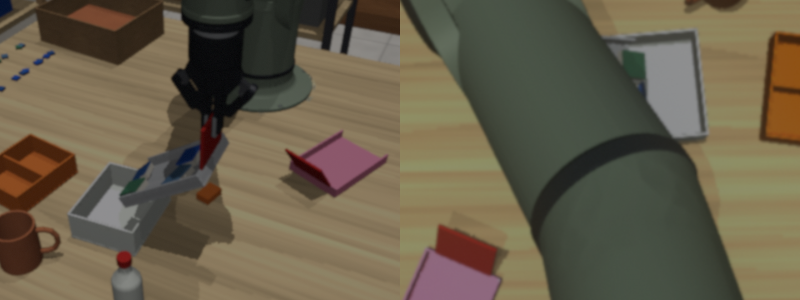

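Emit:
drive_tool:
  steps: [0, 0, 0, -3, 0, 0, 0, 0, -6, 0, 0, 0, 0, -8, 0, 0, 0, 0, -8, 0, 0, 0, 0, -6, 0]
  grip_force: 50

```text
clock: 10.97
position: [0.5615, 0.1232, 0.2243]
tool_rot: [-1.57, 0.015, 1.648]
force: [-0.6, 0.3, -4.1]
grip_width: 0.0044
```

Emit:
drive_tool:
  steps: [0, 0, 0, -4, 0, 0, 0, 0, -2, 0, 0, 0, 0, -1.5, 0, 0, 0, 0, -1, 0, 0, 0, 0, -0.5, 0]

```text
clock: 11.38
position: [0.562, 0.1232, 0.2168]
tool_rot: [-1.571, 0.015, 1.648]
force: [0.1, -0.4, -3.4]
grip_width: 0.0048
```

Emit:
drive_tool:
  steps: [0, 0, 0, -1, 0, 0, 0, 0, -1, 0, 0, 0, 0, -1, 0, 0, 0, 0, -1, 0, 0, 0, 0, -1, 0]
  grip_force: 35

```text
clock: 11.8
position: [0.5618, 0.1231, 0.2116]
tool_rot: [-1.571, 0.015, 1.648]
force: [0.4, -0.1, -1.7]
grip_width: 0.0052
```

Emit:
drive_tool:
  steps: [0, 0, 0, -1, 0, 0, 0, 0, -1, 0, 0, 0, 0, -1, 0, 0, 0, 0, -1, 0, 0, 0, 0, 0, 0]

```text
clock: 12.22
position: [0.5622, 0.1231, 0.2082]
tool_rot: [-1.572, 0.015, 1.648]
force: [-0.5, 0.0, 7.4]
grip_width: 0.0049
```

Emit:
drive_tool:
  steps: [6, 0, 0, 1, 0, 7, 0.3, -3, 2.5, 0, 8, 0.3, -4, 2.5, 0, 9, 0.3, -4, 2.5, 0, 10, 0.3, -4, 2.5, 0]
  grip_force: 50

```text
clock: 12.63
position: [0.5632, 0.1076, 0.2191]
tool_rot: [-1.571, 0.015, 1.647]
force: [0.5, -0.2, 0.8]
grip_width: 0.01
```

```bash
cat > b.py <<'E'
from h import *; import sys
def blobs(im,tag):
    hsv=cv2.cvtColor(im,cv2.COLOR_BGR2HSV); m=np.zeros(im.shape[:2],np.uint8); m[140:340,190:480]=255
    for n,lo,hi in(("blue",(92,90,30),(130,255,255)),("green",(45,80,25),(85,255,255)),("red",(172,120,50),(180,255,255)),("red0",(0,150,50),(4,255,255))):
        k=cv2.inRange(hsv,lo,hi)&m; N,_,st,c=cv2.connectedComponentsWithStats(k)
        print(tag,n,[(*c[i].round(1).tolist(),int(st[i,4])) for i in range(1,N) if st[i,4]>25])
def look(tag):
    from workcell import grab_frame,monitor
    im=np.ascontiguousarray(grab_frame("scene")["frame"][:,:,::-1]); cv2.imwrite(f"pics/{tag}f.png",im); blobs(im,tag)
    s=monitor.observe(); print(s["position"].round(4),s["force"].round(1),s["grip_width"].round(4))
if __name__=="__main__": look(sys.argv[1])
E
python3 b.py t1; python3 -c "
from b import *; blobs(cv2.imread('pics/scene7f.png'),'prev')"
```

```text
t1 blue [(311.8, 256.4, 341), (300.7, 277.6, 308)]
t1 green []
t1 red [(453.4, 231.8, 182)]
t1 red0 [(442.0, 220.5, 89), (354.9, 294.0, 1295), (263.7, 319.0, 182)]
prev blue [(323.2, 222.5, 400), (280.5, 232.0, 87)]
prev green [(272.1, 245.9, 144)]
prev red [(453.1, 231.3, 173)]
prev red0 [(343.5, 201.6, 194), (442.2, 220.6, 89), (263.6, 319.1, 181)]Traceback (most recent call last):
  File "b.py", line 11, in <module>
    if __name__=="__main__": look(sys.argv[1])
                             ~~~~^^^^^^^^^^^^^
  File "b.py", line 10, in look
    s=monitor.observe(); print(s["position"].round(4),s["force"].round(1),s["grip_width"].round(4))
                                                                          ^^^^^^^^^^^^^^^^^^^^^
AttributeError: 'float' object has no attribute 'round'
```

```bash
sed -i 's/,s\["grip_width"\].round(4)/,s["grip_width"]/' b.py; python3 -c "
import cv2; im=cv2.imread('pics/t1f.png'); cv2.imwrite('pics/t1.png',cv2.resize(im[150:360,190:470],(800,600)))"
```

```text
(no output)
```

View pics/t1.png

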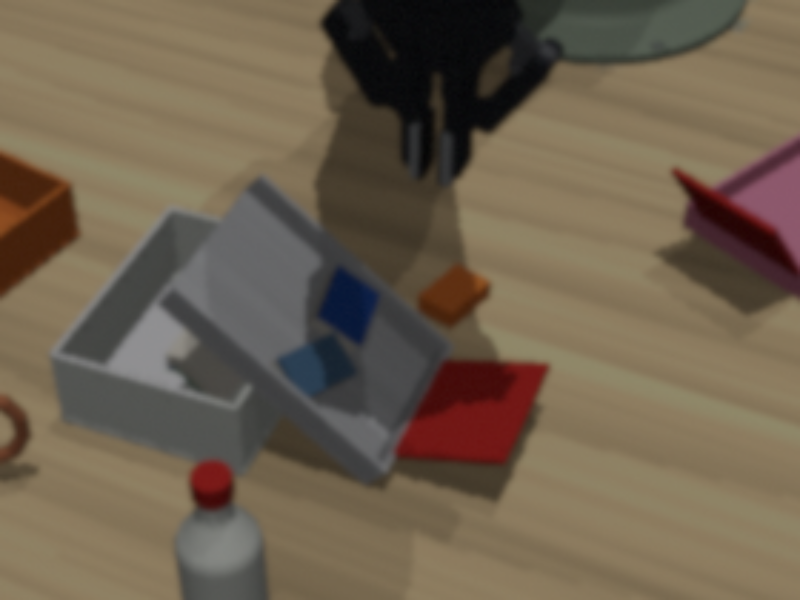

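Emit:
drive_tool:
  steps: [10, 0, 0, 6, -6, 10, 0, 0, 6, -6, 10, 0, 0, 6, -6, 10, 0, 0, 6, -6, 10, 0, 0, 6, -6]

```text
clock: 13.1
position: [0.5631, 0.108, 0.2492]
tool_rot: [-1.571, 0.015, 1.119]
force: [0.1, 0.3, -0.3]
grip_width: 0.0098
```

Emit:
drive_tool:
  steps: [10, 0, 0, 0, -6, 10, 0, 0, 0, -6, 10, 0, 0, 0, -6, 10, 0, 0, 0, -6, 10, 0, 0, 0, -6]

```text
clock: 13.52
position: [0.5631, 0.108, 0.2489]
tool_rot: [-1.571, 0.015, 0.595]
force: [0.2, 0.1, 0.7]
grip_width: 0.0102
```

Emit:
drive_tool:
  steps: [40, 0, 0, 0, -6, 40, 0, 0, 0, -6, 40, 0, 0, 0, -6, 40, 0, 0, 0, -6, 40, 0, 0, 0, -6]

```text
clock: 13.93
position: [0.5631, 0.108, 0.2489]
tool_rot: [-1.571, 0.015, 0.071]
force: [-0.1, -0.3, 1.3]
grip_width: 0.0399
```

```bash
python3 b.py t2
python3 - <<'E'
from workcell import grab_frame, monitor
from h import *
np.set_printoptions(precision=4,suppress=True)
print(monitor.observe()["tool_rot"],monitor.observe()["qpos"])
f=grab_frame("scene"); im=np.ascontiguousarray(f["frame"][:,:,::-1]); cv2.imwrite("pics/t3f.png",im)
json.dump({k:(v.tolist() if hasattr(v,'tolist') else v) for k,v in f.items()},open("pics/t3.json","w"))
w=grab_frame("wrist"); cv2.imwrite("pics/t3w.png",w["frame"][:,:,::-1])
json.dump({k:(v.tolist() if hasattr(v,'tolist') else v) for k,v in w.items()},open("pics/t3w.json","w")); print(w["xyz"],w["orientation"])
d=cv2.absdiff(im,cv2.imread("pics/t1f.png")).max(2); d=d[230:340,200:400]; print("changed px",(d>40).sum())
hsv=cv2.cvtColor(im,cv2.COLOR_BGR2HSV)
red=(((hsv[...,0]<8)|(hsv[...,0]>172))&(hsv[...,1]>140)).astype(np.uint8)*255
c=big(red,(310,260,400,330)); ap=cv2.approxPolyDP(c,4,True)[:,0]; print("handle poly",ap.tolist())
for z in(.0,.02,.04,.06): print(z,cast(f,ap,z)[:,:2].round(3).tolist())
P=lambda u,v:(190+u/2.857,150+v/2.857)
print("rear bot corner z0",cast(f,[P(372,484)],0)); 
for z in(.08,.1,.12):
    q=cast(f,[P(165,290),P(262,178)],z); print("front wall tops",z,q[:,:2].tolist(),np.linalg.norm(q[0]-q[1]))
E
```

```text
t2 blue [(333.2, 274.6, 332), (318.7, 293.9, 291)]
t2 green []
t2 red [(453.3, 231.4, 180)]
t2 red0 [(442.5, 220.8, 87), (354.8, 295.0, 1314), (263.7, 319.0, 181)]
[0.5631 0.108  0.2488] [-0.3 -1.   0.1] 0.04011490493203265
[-1.5707  0.0146  0.0633] [-0.2707  0.4425 -0.028   1.7237  0.0102  0.9897 -0.2384]
[0.5602 0.1769 0.3779] [2.8633 0.0135 0.0747]
changed px 1139
handle poly [[345, 277], [329, 310], [366, 313], [381, 279]]
0.0 [[0.505, 0.09], [0.594, 0.1], [0.571, 0.162], [0.48, 0.153]]
0.02 [[0.524, 0.099], [0.61, 0.108], [0.589, 0.169], [0.499, 0.16]]
0.04 [[0.542, 0.107], [0.627, 0.117], [0.606, 0.175], [0.519, 0.167]]
0.06 [[0.561, 0.115], [0.643, 0.125], [0.623, 0.182], [0.538, 0.174]]
rear bot corner z0 [[0.6208 0.0961 0.    ]]
front wall tops 0.08 [[0.5972268312393988, -0.059977366737477056], [0.47063338955221745, -0.06260050913361459]] 0.12662061583421635
front wall tops 0.1 [[0.6156075624186844, -0.04602738515930749], [0.49277205963265913, -0.04857265931264876]] 0.12286187026580415
front wall tops 0.12 [[0.63398829359797, -0.03207740358113803], [0.5149107297131006, -0.03454480949168304]] 0.1191031246973922
```

Emit:
drive_tool:
  steps: [50, 11.4, -13.6, 0, 0.3, 50, 11.4, -13.6, 0, 0.3, 50, 11.4, -13.6, 0, 0.3, 50, 11.4, -13.6, 0, 0, 50, 11.4, -13.6, 0, 0]

```text
clock: 14.5
position: [0.6206, 0.0393, 0.2488]
tool_rot: [-1.571, 0.015, 0.097]
force: [-0.2, 1.1, -0.1]
grip_width: 0.0499
```

Emit:
drive_tool:
  steps: [50, 0, 0, -20, 0, 50, 0, 0, -20, 0, 50, 0, 0, -20, 0, 50, 0, 0, -20, 0, 50, 0, 0, -15, 0]

```text
clock: 14.92
position: [0.6196, 0.04, 0.1521]
tool_rot: [-1.571, 0.016, 0.097]
force: [0.7, 0.4, -0.2]
grip_width: 0.0503
```

```bash
python3 b.py t4
python3 - <<'E'
from workcell import grab_frame, monitor
import cv2, numpy as np
im=[]
s=grab_frame("scene")["frame"][:,:,::-1][150:345,200:460]; w=grab_frame("wrist")["frame"][:,:,::-1]
cv2.imwrite("pics/t4.png",np.hstack([cv2.resize(s,(400,300)),cv2.resize(w,(400,300))]))
E
```

```text
t4 blue [(333.3, 274.5, 337), (318.9, 294.0, 303)]
t4 green []
t4 red [(453.1, 231.9, 177)]
t4 red0 [(442.7, 221.0, 97), (355.0, 294.9, 1307), (263.8, 319.2, 185)]
[0.6185 0.04   0.1497] [-2.6 -0.6 -3.8] 0.050123006776002614
```

View pics/t4.png

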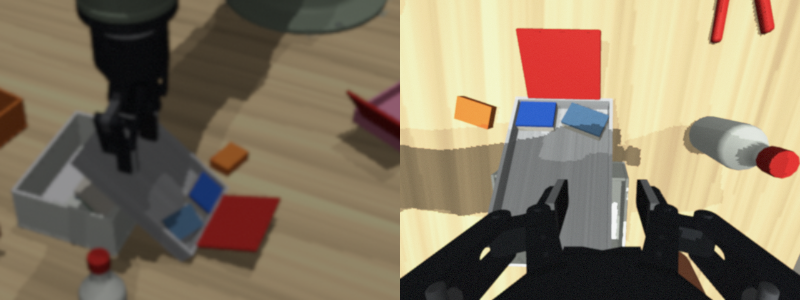

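Run:
```python
from workcell import grab_frame
from h import *
np.set_printoptions(precision=4,suppress=True)
f=grab_frame("wrist"); im=f["frame"]; cv2.imwrite("pics/w5.png",im[:,:,::-1]); print(f["xyz"],f["vertical_fov"])
print("rear top corner",cast(f,[(339,155)],.021)); 
print("wall top at y~.04", cast(f,[(360,290),(365,320)],.07))
g=cv2.cvtColor(im,cv2.COLOR_RGB2GRAY)
for v in(200,230,260,285): print(v,cast(f,[(350,v)],.05)[0,:2], g[v,325:400:3].tolist())
hsv=cv2.cvtColor(im,cv2.COLOR_RGB2HSV); k=cv2.inRange(hsv,(92,70,40),(130,255,255)); k[:, :150]=0
N,_,st,c=cv2.connectedComponentsWithStats(k)
print([(c[i].tolist(),st[i].tolist()) for i in range(1,N) if st[i,4]>300])
for i in range(1,N):
    if st[i,4]>300: x,y,w,h,_=st[i]; print("tile bbox",cast(f,[(x,y),(x+w,y+h)],.03)[:,:2])
```

```text
[0.6156 0.1088 0.2822] 71.79479913721062
rear top corner [[0.624  0.1048 0.021 ]]
wall top at y~.04 [[ 0.6467  0.0172  0.07  ]
 [ 0.6531 -0.0054  0.07  ]]
200 [0.634  0.0757] [108, 123, 149, 219, 223, 199, 203, 198, 207, 218, 218, 218, 215, 227, 233, 233, 233, 233, 234, 232, 230, 229, 234, 234, 232]
230 [0.6366 0.0542] [147, 151, 139, 153, 152, 116, 113, 130, 152, 199, 217, 209, 199, 209, 219, 221, 219, 218, 213, 212, 216, 220, 217, 217, 215]
260 [0.6392 0.0316] [125, 122, 115, 125, 127, 113, 120, 119, 120, 118, 145, 187, 154, 130, 135, 131, 133, 126, 124, 180, 220, 216, 214, 221, 223]
285 [0.6416 0.0118] [124, 123, 118, 129, 142, 163, 162, 161, 160, 159, 164, 141, 150, 176, 222, 217, 213, 213, 216, 209, 206, 210, 221, 219, 215]
[([216.59098428453268, 182.26550868486353], [183, 162, 66, 41, 2418]), ([295.0654405474765, 190.41402908468777], [257, 164, 75, 54, 2338])]
tile bbox [[0.5087 0.0889]
 [0.5588 0.063 ]]
tile bbox [[0.5638 0.0927]
 [0.6234 0.0576]]
```

Emit:
drive_tool:
  steps: [50, 5, 0, -10, 0, 50, 5, 0, -15, 0, 50, 0, 0, -20, 0, 50, 0, 0, -16, 0, 50, 0, 0, -10, 0]

```text
clock: 15.53
position: [0.6302, 0.0402, 0.0816]
tool_rot: [-1.571, 0.015, 0.094]
force: [0.4, -0.2, 0.3]
grip_width: 0.0504
```

Emit:
drive_tool:
  steps: [50, 0, 0, -6, 0, 30, 0, 0, 0, 0, 20, 0, 0, 0, 0, 12, 0, 0, 0, 0, 8, 0, 0, 0, 0]
  grip_force: 20

```text
clock: 15.95
position: [0.6304, 0.0402, 0.0776]
tool_rot: [-1.571, 0.014, 0.093]
force: [-2.3, 0.8, 1.0]
grip_width: 0.008
```

Emit:
drive_tool:
  steps: [0, 0, 0, 0, 0, 0, 0, 0, 0, 0, 0, 0, 0, 0, 0, 0, 0, 0, 0, 0, 0, 0, 0, 0, 0]
  grip_force: 60

```text
clock: 16.37
position: [0.6304, 0.0402, 0.0774]
tool_rot: [-1.571, 0.014, 0.093]
force: [-1.4, 0.6, 6.5]
grip_width: 0.0019
```

```bash
python3 b.py t6
```

```text
t6 blue [(332.3, 275.2, 341), (318.1, 295.2, 308)]
t6 green []
t6 red [(453.2, 231.7, 185)]
t6 red0 [(442.5, 221.0, 92), (354.4, 295.5, 1330), (263.7, 319.0, 191)]
[0.6304 0.0402 0.0774] [-2.4  0.8  6.3] 0.001681744534334756
```

Emit:
drive_tool:
  steps: [20, 0, 0, 0, 0, 24, 0, 0, 0, 0, 24, 0, 0, -3, 0, 24, 0, 0, -3, 0, 24, 0, 0, 0, 0]
  grip_force: 20

```text
clock: 16.83
position: [0.6297, 0.0401, 0.0699]
tool_rot: [-1.571, 0.016, 0.093]
force: [-0.3, 1.1, 0.0]
grip_width: 0.0238
```

Emit:
drive_tool:
  steps: [15, 0, 0, 0, 0, 8, 0, 0, 0, 0, 4, 0, 0, 0, 0, 0, 0, 0, 0, 0, 0, 0, 0, 0, 0]

```text
clock: 17.25
position: [0.6301, 0.0401, 0.0707]
tool_rot: [-1.571, 0.015, 0.093]
force: [-0.2, -0.4, -1.8]
grip_width: 0.0032
```

Emit:
drive_tool:
  steps: [0, 0, 0, 0, 0, 0, 0, 0, 0, 0, 0, 0, 0, 2, 0, 0, 0, 0, 4, 0, 0, 0, 0, 4, 0]
  grip_force: 80

```text
clock: 17.67
position: [0.6299, 0.0402, 0.0809]
tool_rot: [-1.571, 0.015, 0.093]
force: [0.3, 0.0, -3.8]
grip_width: 0.0015
```

```bash
python3 b.py t7
```

```text
t7 blue [(332.2, 271.3, 339), (318.1, 291.0, 306)]
t7 green []
t7 red [(452.5, 231.2, 177)]
t7 red0 [(442.7, 221.0, 91), (354.5, 291.6, 1337), (263.7, 319.1, 192)]
[0.6304 0.0402 0.0819] [ 0.4  0.5 -2.3] 0.002276049753892497
```

Emit:
drive_tool:
  steps: [0, 0, 0, 5, 0, 0, 0, 0, 8, 0, 0, -2, 6, 5, 0, 0, -3, 12, 0, 0, 0, -4, 18, 0, 0]

```text
clock: 18.13
position: [0.6211, 0.0761, 0.0993]
tool_rot: [-1.571, 0.014, 0.091]
force: [-0.4, -0.1, -4.1]
grip_width: 0.002
```

Emit:
drive_tool:
  steps: [0, -4, 18, 0, 0, 0, -4, 18, 0, 0, 0, -4, 18, 0, 0, 0, -4, 18, 0, 0, 0, -4, 18, 0, 0]

```text
clock: 18.55
position: [0.6002, 0.1685, 0.0988]
tool_rot: [-1.57, 0.015, 0.094]
force: [0.8, 0.4, -3.7]
grip_width: 0.002
```

Emit:
drive_tool:
  steps: [0, -4, 18, 0, 0, 0, -4, 18, -5, 0, 0, -2, 12, -8, 0, 0, 0, 6, -8, 0, 0, 0, 0, -6, 0]

```text
clock: 18.97
position: [0.5903, 0.222, 0.0705]
tool_rot: [-1.57, 0.016, 0.095]
force: [-0.3, -3.2, 4.4]
grip_width: 0.0016
```

```bash
python3 b.py t8
```

```text
t8 blue [(434.1, 292.3, 328), (424.2, 313.5, 291)]
t8 green []
t8 red [(455.8, 232.8, 150)]
t8 red0 [(449.4, 225.2, 50), (459.7, 314.5, 1465), (263.7, 319.0, 180)]
[0.5905 0.2203 0.0698] [-0.6  1.5  0.7] 0.0015543272963259851
```

Emit:
drive_tool:
  steps: [0, 0, -1, -5, 0, 0, 0, -1, -5, 0, 0, 0, -1, -5, 0, 0, 0, -1, -5, 0, 0, 0, -1, -5, 0]
  grip_force: 25

```text
clock: 19.43
position: [0.5929, 0.2102, 0.048]
tool_rot: [-1.575, 0.013, 0.088]
force: [-1.8, -13.2, 19.4]
grip_width: 0.0016
```

Emit:
drive_tool:
  steps: [0, 0, -1, -5, 0, 0, 0, -1, -5, 0, 0, 0, -1, -5, 0, 0, 0, 0, -4, 0, 0, 0, 0, -3, 0]

```text
clock: 19.85
position: [0.5921, 0.2093, 0.025]
tool_rot: [-1.573, 0.014, 0.09]
force: [-2.7, -4.9, 7.9]
grip_width: 0.0015
```

```bash
python3 b.py t9
```

```text
t9 blue [(433.8, 295.7, 371), (422.8, 318.2, 340)]
t9 green []
t9 red [(453.6, 231.8, 175)]
t9 red0 [(444.4, 222.1, 78), (457.8, 303.4, 997), (263.6, 319.0, 177)]
[0.5918 0.2094 0.0245] [-0.8 -6.1 10.2] 0.0017811354380602204
```

Emit:
drive_tool:
  steps: [6, 0, 0, 0, 0, 12, 0, 0, 0, 0, 20, 0, 0, 0, 0, 30, 0, 0, 2, 0, 30, 0, 0, 15, 0]

```text
clock: 20.32
position: [0.5899, 0.2116, 0.0402]
tool_rot: [-1.572, 0.018, 0.093]
force: [-0.9, -0.4, -0.3]
grip_width: 0.0299
```

Emit:
drive_tool:
  steps: [40, 0, 0, 36, 0, 85, 0, 0, 40, 6, 85, -3, 5, 40, 7, 85, -8, 10, 40, 7, 85, -10, 20, 10, 7]

```text
clock: 20.73
position: [0.5726, 0.2458, 0.2151]
tool_rot: [-1.574, 0.007, 0.566]
force: [0.2, 1.3, 0.4]
grip_width: 0.0842
```

Emit:
drive_tool:
  steps: [85, -10, 20, 0, 7, 85, -10, 20, 0, 7, 85, -10, 20, 0, 7, 85, -5, 20, 0, 7, 85, 0, 0, 0, 7]

```text
clock: 21.15
position: [0.533, 0.3314, 0.2089]
tool_rot: [-1.57, 0.012, 1.185]
force: [-0.4, 0.0, -0.1]
grip_width: 0.0853
```

Emit:
drive_tool:
  steps: [85, 0, 0, 0, 7, 85, 0, 0, 0, 7, 85, 0, 0, 0, 7, 85, 0, 0, 0, 7, 85, 0, 0, 0, 0]

```text
clock: 21.57
position: [0.5353, 0.3268, 0.2086]
tool_rot: [-1.572, 0.015, 1.669]
force: [-0.7, 0.2, 0.2]
grip_width: 0.0853
```

```bash
python3 b.py t10
python3 - <<'E'
from workcell import grab_frame, monitor
from h import *
np.set_printoptions(precision=4,suppress=True)
print(monitor.observe()["tool_rot"])
def red(im,roi,lo=140):
    hsv=cv2.cvtColor(im,cv2.COLOR_RGB2HSV)
    m=(((hsv[...,0]<8)|(hsv[...,0]>172))&(hsv[...,1]>lo)).astype(np.uint8)*255
    c=big(m,roi); return cv2.approxPolyDP(c,5,True)[:,0],c
for n,roi in(("scene",(400,260,540,350)),("wrist",(0,0,640,400))):
    f=grab_frame(n); cv2.imwrite(f"pics/t10{n}.png",f["frame"][:,:,::-1])
    ap,c=red(f["frame"],roi); print(n,cv2.contourArea(c),ap.tolist())
    for z in(.026,.082): print(z,cast(f,ap,z)[:,:2].tolist())
E
```

```text
t10 blue [(433.2, 296.5, 350), (422.2, 318.8, 336)]
t10 green []
t10 red [(443.8, 218.8, 30), (454.7, 235.2, 135)]
t10 red0 [(436.8, 217.3, 61), (455.9, 302.4, 816), (263.6, 319.1, 181)]
[0.5353 0.3268 0.2084] [0.1 0.4 0.2] 0.08491859474430676
[-1.5716  0.0147  1.6613]
scene 868.0 [[475, 276], [446, 295], [437, 328], [467, 310]]
0.026 [[0.42237917162643823, 0.31335767505506595], [0.4922173287070192, 0.280489153309466], [0.5724509636530294, 0.2901311350378179], [0.5109327816356107, 0.3235600515833026]]
0.082 [[0.4834809610936409, 0.3207908873120934], [0.5479450232576235, 0.2904516212486747], [0.6220046240118947, 0.29935164575538226], [0.5652203090247402, 0.33020818384782175]]
wrist 4356.0 [[279, 163], [281, 250], [322, 275], [323, 166]]
0.026 [[0.4832380143510082, 0.2780457428145748], [0.5663120042289594, 0.2843014501193424], [0.5887184587441503, 0.3267761744353317], [0.482325577655504, 0.318392197045174]]
0.082 [[0.48020740183771543, 0.2859843378574457], [0.5483333899749698, 0.2911144181901811], [0.5667081166101349, 0.3259464103592756], [0.4794591453547267, 0.31907101235486984]]
```

Emit:
drive_tool:
  steps: [85, -2, -3.6, -30, 0, 85, -2, -3.6, -33, 0, 85, -2, -3.6, -33, 0, 85, -2, -3.6, -30, 0, 85, -2, -3.6, -25, 0]
  grip_force: 20

```text
clock: 22.13
position: [0.5246, 0.3085, 0.0547]
tool_rot: [-1.57, 0.016, 1.66]
force: [0.5, -0.2, -0.2]
grip_width: 0.0851
```

Emit:
drive_tool:
  steps: [40, 0, 0, 0, 0, 30, 0, 0, 0, 0, 25, 0, 0, 0, 0, 20, 0, 0, 0, 0, 5, 0, 0, 0, 0]

```text
clock: 22.55
position: [0.526, 0.31, 0.0583]
tool_rot: [-1.573, 0.013, 1.663]
force: [-0.8, 0.5, 10.1]
grip_width: 0.0293
```

```bash
python3 b.py t11
```

```text
t11 blue [(433.4, 296.4, 367), (421.8, 318.8, 325)]
t11 green []
t11 red [(444.2, 218.9, 30), (440.1, 228.5, 45)]
t11 red0 [(439.2, 218.8, 80), (460.2, 300.8, 351), (263.7, 319.0, 180)]
[0.526  0.31   0.0583] [-1.4  1.6  9.8] 0.02916002788103898
```

Same state as the first grasp (29 mm, tray level). Repeat the lifting arc.

Emit:
drive_tool:
  steps: [5, 0.2, -2, 5.5, 0, 5, 0.2, -2, 5.5, 0, 5, 0.2, -2, 5.5, 0, 5, 0.2, -2, 5.5, 0, 5, 0.2, -2, 5.5, 0]

```text
clock: 23.02
position: [0.5264, 0.2991, 0.0849]
tool_rot: [-1.572, 0.014, 1.663]
force: [-0.5, 4.2, 3.2]
grip_width: 0.0231
```

Emit:
drive_tool:
  steps: [5, 0.3, -3.3, 5.5, 0, 5, 0.3, -3.3, 5.5, 0, 5, 0.3, -3.3, 5.5, 0, 5, 0.3, -3.3, 5.5, 0, 5, 0.3, -3.3, 5.5, 0]

```text
clock: 23.43
position: [0.5277, 0.2824, 0.1121]
tool_rot: [-1.571, 0.014, 1.663]
force: [-0.4, 5.4, 4.3]
grip_width: 0.0166
```

Emit:
drive_tool:
  steps: [5, 0.3, -3.8, 4.8, 0, 5, 0.3, -3.8, 4.8, 0, 5, 0.3, -3.8, 4.8, 0, 5, 0.3, -3.8, 4.8, 0, 5, 0.3, -3.8, 4.8, 0]

```text
clock: 23.85
position: [0.5293, 0.2638, 0.1363]
tool_rot: [-1.572, 0.014, 1.664]
force: [0.3, 6.9, 6.2]
grip_width: 0.0113
```

Emit:
drive_tool:
  steps: [5, 0.2, -2.4, 2.3, 0, 5, 0.2, -2.4, 2.3, 0, 5, 0.2, -2.4, 2.3, 0, 5, 0.2, -2.4, 2.3, 0, 5, 0.2, -2.4, 2.3, 0]

```text
clock: 24.27
position: [0.5306, 0.2528, 0.1482]
tool_rot: [-1.573, 0.012, 1.664]
force: [0.8, 8.3, 9.7]
grip_width: 0.009
```

Emit:
drive_tool:
  steps: [5, 0.2, -2, 1.8, 0, 5, 0.2, -2, 1.8, 0, 5, 0.2, -2, 1.8, 0, 5, 0.2, -2, 1.8, 0, 5, 0, -1, 1.8, 0]
  grip_force: 30

```text
clock: 24.68
position: [0.5315, 0.2429, 0.1571]
tool_rot: [-1.573, 0.014, 1.664]
force: [1.5, 3.9, 8.8]
grip_width: 0.0063
```

Emit:
drive_tool:
  steps: [5, 0, 0, 1, 0, 5, 0, 0, 1, 0, 5, 0, 0, 1, 0, 5, 0, 0, 1, 0, 5, 0, 0, 1, 0]
  grip_force: 70

```text
clock: 25.1
position: [0.5308, 0.2417, 0.1607]
tool_rot: [-1.57, 0.016, 1.663]
force: [0.5, -1.8, 0.2]
grip_width: 0.0055
```

```bash
python3 b.py t12; python3 -c "
from b import *; blobs(cv2.imread('pics/s5f.png'),'ref first pick')"
```

```text
t12 blue [(413.1, 260.7, 154), (405.1, 282.2, 222)]
t12 green []
t12 red [(463.0, 239.7, 79)]
t12 red0 [(423.4, 254.0, 165), (263.7, 319.0, 179)]
[0.5308 0.242  0.1608] [ 0.4 -2.1  0.6] 0.005578128559502011
ref first pick blue [(418.4, 260.2, 428), (388.7, 257.2, 173)]
ref first pick green [(376.0, 276.2, 157)]
ref first pick red [(462.1, 237.8, 86)]
ref first pick red0 [(437.2, 247.6, 225), (263.7, 319.0, 180)]
```

Emit:
drive_tool:
  steps: [0, 0, 0, 2, 0, 0, 0, 0, 4, 0, 0, 0, 0, 6, 0, 0, 0, 0, 8, 0, 0, 0, 0, 8, 0]
  grip_force: 90

```text
clock: 25.57
position: [0.5308, 0.2427, 0.1897]
tool_rot: [-1.571, 0.015, 1.664]
force: [0.4, -0.1, -3.4]
grip_width: 0.0051
```

Emit:
drive_tool:
  steps: [0, 0, 0, 8, 0, 0, 0, 0, 8, 0, 0, 0, 0, 8, 0, 0, 0, 0, 8, 0, 0, 0, 0, 8, 0]

```text
clock: 25.98
position: [0.5309, 0.2426, 0.2298]
tool_rot: [-1.571, 0.015, 1.663]
force: [0.6, 0.2, -3.7]
grip_width: 0.0046
```

Emit:
drive_tool:
  steps: [0, 0, 0, 8, 0, 0, 0, 0, 7, 0, 0, 0, 0, 6, 0, 0, 0, 0, 4, 0, 0, 0, 0, 2, 0]

```text
clock: 26.4
position: [0.531, 0.2426, 0.2565]
tool_rot: [-1.571, 0.015, 1.663]
force: [0.4, 0.6, -3.7]
grip_width: 0.0048
```

```bash
python3 b.py t13
python3 - <<'E'
from workcell import grab_frame
from h import *
f=grab_frame("top"); im=np.ascontiguousarray(f["frame"][:,:,::-1]); cv2.imwrite("pics/top13.png",im)
for n,a,b,roi in(("top",cv2.imread("pics/top0.png"),im,(320,150,560,270)),("scene",cv2.imread("pics/scene0.png"),cv2.imread("pics/t13f.png"),(100,180,330,400))):
    d=(cv2.absdiff(a,b).max(2)>30).astype(np.uint8); m=np.zeros_like(d); x0,y0,x1,y1=roi; m[y0:y1,x0:x1]=d[y0:y1,x0:x1]
    N,_,st,c=cv2.connectedComponentsWithStats(m)
    for i in range(1,N):
        if st[i,4]>12:
            x,y,w,h,ar=st[i]; px=b[y:y+h,x:x+w].reshape(-1,3).mean(0); print(n,st[i].tolist(),c[i].round(),"BGR",px.round())
g=cv2.cvtColor(im,cv2.COLOR_BGR2GRAY)[165:262:4,326:412:3]
for r in g: print(" ".join(f"{v:3d}" for v in r))
E
```

```text
t13 blue [(417.5, 217.4, 206), (408.6, 238.3, 232)]
t13 green []
t13 red [(455.9, 233.0, 139)]
t13 red0 [(429.7, 208.8, 193), (450.8, 226.1, 48), (263.7, 319.0, 178)]
[0.5311 0.2426 0.2565] [ 0.3 -0.7 -2.9] 0.004784268016887243
top [351, 198, 15, 16, 34] [362. 209.] BGR [113. 123. 125.]
scene [324, 180, 6, 11, 46] [327. 184.] BGR [59. 78. 90.]
scene [249, 275, 17, 14, 95] [256. 282.] BGR [107. 111. 112.]
131 131 132 131 130 130 131 132 127 131 134 135 128 131 134 135 127 121 119 116 105  93  89  99 128 129 129 129 130
131 124 119 120 117  99  91  92  86  77  72  72  70  69  69  68  68  68  67  67  68  67  67  74 129 131 131 131 131
127 117  70  69  68  69  69  69  70  71  72  74  78  81  86  88  93  97 104 108 109 110 104  69 135 131 130 130 130
114 120 101 106 108 112 121 123 123 126 137 137 136 138 142 142 142 142 143 143 143 143 131  69 122 122 123 123 126
118 120 129 143 143 143 143 143 143 143 143 143 143 143 143 143 143 143 143 143 143 143 135  70 119 118 116 115 116
121 101 123 142 143 143 143 143 143 143 143 143 143 143 143 144 143 142 143 143 143 143 141  75 111 117 117 116 
[... 1507 characters left out ...]
 136
114 114 108 115 128 142 143 143 143 142 143 143 143 143 143 143 143 143 143 143 144 143 143 143 141  77 108 127 130
110 111 109 120 129 143 142 143 142 143 143 143 143 143 143 143 143 143 143 143 141 142 143 141 134 100 111 130 125
112 112 111  99 133 140 140 142 141 133 138 141 134 129 134 138 133 125 122 122 118 104  93  93  88  78  84 120 122
113 113 113  92 118 113  97  89  89  82  73  70  70  69  70  68  70  77  77  79  81  83  88  89  90  91 108 125 126
117 118 118 103  75  75  79  80  81  85  96  97  97 100 112 113 113 114 128 130 130 130 132 132 132 132 131 132 131
123 123 122 122 122 121 122 123 123 122 123 122 122 123 122 122 122 122 122 132 132 132 132 132 132 132 131 131 131
```

Emit:
drive_tool:
  steps: [0, 0.4, -1.8, 0, 0, 0, 0.9, -3.5, 0, 0, 0, 1.3, -5.3, 0, 0, 0, 1.7, -7.1, 0, 0, 0, 1.7, -7.1, 0, 0]

```text
clock: 26.92
position: [0.5371, 0.2168, 0.2557]
tool_rot: [-1.571, 0.015, 1.663]
force: [0.9, -0.0, -3.3]
grip_width: 0.0052
```

Emit:
drive_tool:
  steps: [0, 1.7, -7.1, 0, 0, 0, 1.7, -7.1, 0, 0, 0, 1.7, -7.1, 0, 0, 0, 1.7, -7.1, 0, 0, 0, 1.7, -7.1, 0, 0]

```text
clock: 27.33
position: [0.5456, 0.1815, 0.2559]
tool_rot: [-1.571, 0.015, 1.663]
force: [-0.3, 0.5, -3.7]
grip_width: 0.0048
```

Emit:
drive_tool:
  steps: [0, 1.7, -7.1, 0, 0, 0, 1.7, -7.1, 0, 0, 0, 1.7, -7.1, 0, 0, 0, 1.7, -7.1, 0, 0, 0, 1.7, -7.1, 0, 0]

```text
clock: 27.75
position: [0.5541, 0.1461, 0.2559]
tool_rot: [-1.571, 0.015, 1.663]
force: [-0.3, 0.6, -2.9]
grip_width: 0.0048
```

Emit:
drive_tool:
  steps: [0, 1.7, -7.1, 0, 0, 0, 1.7, -7.1, 0, 0, 0, 1.3, -6.3, 0, 0, 0, 0.9, -5, 0, 0, 0, 0.4, -3.5, 0, 0]

```text
clock: 28.17
position: [0.5601, 0.117, 0.2559]
tool_rot: [-1.571, 0.015, 1.663]
force: [0.0, -0.1, -2.9]
grip_width: 0.0049
```

Emit:
drive_tool:
  steps: [0, 0, -2, -4, 0, 0, 0, 0, -8, 0, 0, 0, 0, -9, 0, 0, 0, 0, -9, 0, 0, 0, 0, -4, 0]

```text
clock: 28.58
position: [0.5592, 0.1159, 0.22]
tool_rot: [-1.569, 0.015, 1.664]
force: [-0.2, -0.2, -3.5]
grip_width: 0.0051
```

```bash
python3 b.py t14
```

```text
t14 blue [(332.0, 226.5, 111), (322.1, 245.0, 174)]
t14 green []
t14 red [(453.4, 231.7, 176)]
t14 red0 [(340.8, 218.8, 152), (442.8, 221.0, 92), (263.7, 319.1, 182)]
[0.5591 0.1159 0.2198] [-0.3  0.2 -4.4] 0.004743056789628897
```

Emit:
drive_tool:
  steps: [0, -1, 12, 0, 0, 0, 0.2, -3, 0, 0, 0, 0.2, -3, 0, 0, 0, 0.2, -3, 0, 0, 0, 0.3, -3, 0, 0]

```text
clock: 29.05
position: [0.5599, 0.1154, 0.2221]
tool_rot: [-1.571, 0.015, 1.663]
force: [-0.4, 0.5, -3.8]
grip_width: 0.0049
```

```bash
python3 b.py t15
```

```text
t15 blue [(327.9, 226.3, 197), (313.3, 246.5, 171)]
t15 green []
t15 red [(452.7, 231.2, 174)]
t15 red0 [(340.3, 217.8, 168), (442.6, 220.9, 92), (263.7, 319.0, 180)]
[0.56   0.1146 0.222 ] [-0.1 -2.2 -3.1] 0.004854475619987637
```

Emit:
drive_tool:
  steps: [0, -1.3, 14, 0, 0, 0, 0.5, -5, 0, 0, 0, 0.4, -5, 0, 0, 0, 0.4, -4, 0, 0, 0, -1.3, 14, 0, 0]

```text
clock: 29.52
position: [0.5592, 0.1254, 0.2218]
tool_rot: [-1.571, 0.017, 1.658]
force: [-0.1, -0.3, -3.1]
grip_width: 0.0048
```

Emit:
drive_tool:
  steps: [0, 0.5, -5, 0, 0, 0, 0.4, -5, 0, 0, 0, 0.4, -4, 0, 0, 0, -1.3, 14, 0, 0, 0, 0.5, -5, 0, 0]

```text
clock: 29.93
position: [0.5588, 0.1264, 0.222]
tool_rot: [-1.571, 0.013, 1.665]
force: [0.5, 1.3, -3.0]
grip_width: 0.005
```

Emit:
drive_tool:
  steps: [0, 0.4, -5, 0, 0, 0, 0.4, -4, 0, 0, 0, -1.3, 14, 0, 0, 0, 0.6, -7, 0, 0, 0, 0.6, -7, 0, 0]

```text
clock: 30.35
position: [0.5597, 0.1154, 0.2219]
tool_rot: [-1.571, 0.015, 1.664]
force: [0.5, -0.3, -2.7]
grip_width: 0.0053
```

```bash
python3 b.py t16
```

```text
t16 blue [(281.4, 240.8, 148)]
t16 green []
t16 red [(452.6, 231.2, 175)]
t16 red0 [(340.3, 217.5, 178), (442.8, 220.9, 89), (263.8, 319.1, 182)]
[0.56   0.113  0.2218] [-0.6 -2.8 -2.9] 0.0046213079557800565
```

Emit:
drive_tool:
  steps: [0, -1.1, 12, 0, 0, 0, 0.4, -4, 0, 0, 0, 0.4, -4, 0, 0, 0, 0.3, -4, 0, 0, 0, 0, 0, 0, 0]

```text
clock: 30.82
position: [0.5599, 0.1141, 0.2219]
tool_rot: [-1.571, 0.016, 1.662]
force: [0.6, -0.1, -2.6]
grip_width: 0.0051
```

```bash
python3 b.py t17
```

```text
t17 blue []
t17 green []
t17 red [(453.3, 231.6, 168)]
t17 red0 [(339.3, 217.7, 169), (442.8, 220.9, 92), (263.7, 319.0, 182)]
[0.5599 0.1147 0.2219] [-0.7  1.1 -2.3] 0.00463987714308242
```

Emit:
drive_tool:
  steps: [0, 0, 0, 4, 0, 0, 0, 0, 10, 0, 0, 0, 0, 14, 0, 0, 0, 0, 12, 0, 0, 0, 0, 4, 0]

```text
clock: 31.28
position: [0.5604, 0.1162, 0.2684]
tool_rot: [-1.574, 0.014, 1.663]
force: [-0.4, 0.5, -1.7]
grip_width: 0.0048
```

Emit:
drive_tool:
  steps: [0, -1, 5, 0, 0, 0, -2.5, 10, 0, 0, 0, -3.5, 15, 0, 0, 0, -3.5, 15, 0, 0, 0, -3.5, 15, 0, 0]

```text
clock: 31.7
position: [0.5449, 0.1773, 0.2652]
tool_rot: [-1.57, 0.015, 1.664]
force: [0.7, 0.2, -2.4]
grip_width: 0.0051
```

Emit:
drive_tool:
  steps: [0, -3.5, 15, 0, 0, 0, -3.5, 15, 0, 0, 0, -3.5, 15, 0, 0, 0, -3, 15, 0, 0, 0, -1, 8, 0, 0]

```text
clock: 32.12
position: [0.5298, 0.2465, 0.2653]
tool_rot: [-1.57, 0.014, 1.666]
force: [0.4, 0.7, -2.3]
grip_width: 0.0048
```

```bash
python3 b.py t18
python3 - <<'E'
from workcell import grab_frame
from h import *
f=grab_frame("top"); im=np.ascontiguousarray(f["frame"][:,:,::-1]); cv2.imwrite("pics/top18.png",im)
g=cv2.cvtColor(im,cv2.COLOR_BGR2GRAY)
for r in g[165:262:3,326:412:3]: print(" ".join(f"{v:3d}" for v in r))
d=(cv2.absdiff(cv2.imread("pics/scene0.png"),cv2.imread("pics/t18f.png")).max(2)>30).astype(np.uint8)
N,_,st,c=cv2.connectedComponentsWithStats(d)
print([st[i].tolist() for i in range(1,N) if st[i,4]>15 and st[i,0]<330 and st[i,1]>200])
h=cv2.cvtColor(im,cv2.COLOR_BGR2HSV)[165:262,326:412]; print("blue/green px in tub",(cv2.inRange(h,(40,60,30),(130,255,255))>0).sum())
E
```

```text
t18 blue [(282.6, 265.1, 236)]
t18 green []
t18 red [(456.8, 234.0, 142)]
t18 red0 [(433.4, 203.6, 217), (451.6, 226.7, 44), (263.7, 319.0, 180)]
[0.5298 0.2473 0.2653] [-1.   1.8 -2.2] 0.004692707535080368
132 131 132 132 130 130 132 132 127 130 135 136 127 132 135 136 128 122 120 117 107  94  89  99 128 130 130 130 130
131 126 132 135 130 121 118 121 113  98  91  91  86  76  72  71  70  68  67  68  67  66  67  78 126 130 131 131 131
130 118  73  71  72  69  69  70  68  68  69  68  69  68  68  68  69  71  71  74  78  81  78  69 135 132 132 133 133
125 117  71  69  70  71  72  74  77  80  84  88  94  97 105 107 109 111 121 123 123 124 118  70 134 129 129 129 129
114 121 101 106 108 112 122 124 124 127 137 137 137 138 143 142 142 143 143 143 143 143 132  69 122 122 123 123 126
119 123 129 142 142 142 143 143 143 143 143 143 143 143 143 143 143 143 143 143 143 143 135  70 119 118 116 116 119
118 110 131 142 143 144 143 143 143 143 143 143 144 143 144 144 143 143 143 143 144 144 139  73 120 119 118 117 118
120  97 121 143 142 143 143 143 143 143 144 143 144 143 143 143 144 143 143 144 1
[... 2310 characters left out ...]
 143 143 136 140 143 140 130 115 125 130 125
112 112 111  99 132 119 107 110 108 117 133 141 135 128 136 138 133 125 122 121 118 103  93  92  88  78  85 120 123
112 112 111  93 133 129 119 118 119 107  94  89  88  79  72  69  73  74  72  73  74  75  78  80  80  82  98 124 125
115 115 115  90  68  68  67  65  67  67  70  70  71  74  79  78  81  90 103 105 106 106 120 121 121 122 128 129 129
120 121 120 116  87  85  97  97  98 102 114 114 114 116 121 121 121 122 132 133 133 133 134 133 133 133 132 132 133
123 123 122 123 122 122 123 123 123 123 123 123 123 122 123 122 123 122 125 133 133 133 132 132 133 132 132 132 131
[[269, 253, 26, 37, 345], [248, 274, 19, 15, 106]]
blue/green px in tub 777
```

Run:
```python
import cv2,numpy as np
a=cv2.imread("pics/top0.png").astype(int); b=cv2.imread("pics/top18.png").astype(int)
w=(b[...,2]-b[...,0])[190:232:2,340:390:2]
for r in w: print(" ".join(f"{v:3d}" for v in r))
sat=((b[...,2]-b[...,0])-(a[...,2]-a[...,0]))
from collections import Counter
d=(np.abs(b-a).max(2)>30).astype(np.uint8); d[:, :330][0:1]=0
N,_,st,c=cv2.connectedComponentsWithStats(d)
print([st[i].tolist() for i in range(1,N) if st[i,4]>20])
s=cv2.imread("pics/t18f.png").astype(int); s0=cv2.imread("pics/scene0.png").astype(int)
print("scene R-B tub"); 
for r in (s[...,2]-s[...,0])[240:300:3,235:305:3]: print(" ".join(f"{v:3d}" for v in r))
```

```text
-1  -1  -1  -1  -1  -1  -2  -1  -1  -1  -1  -1  -1  -1  -1  -2  -2  -1  -2  -2  -1  -1  -2  -2  -1
 -2  -1  -1   0   0   1   2   3   3   5   7   6   3  -1  -1  -2  -1  -2  -1  -1  -2  -2  -1  -1  -1
 -1  -1   0   6   9  11  11  12  13  13  13  13   9   0  -1  -1  -2  -1  -1  -2  -2  -1  -1  -1  -1
 -3  -4  -6   1  10  13  13  14  15  13  13  13   9   0  -2  -1  -1  -1  -1  -1  -1  -1  -1  -1  -1
-23 -26 -32 -28   3  12  13  13  13  13  14  13   9   2  -1  -1  -1  -2  -1  -2  -1  -2  -2  -1  -1
-41 -41 -40 -36  -2  12  13  14  15  13  13  13   9   1  -2  -2  -2  -2  -1  -2  -1  -2  -1  -2  -2
-40 -41 -41 -37  -6  11  13  14  13  13  13  13   9   2   0  -1   0   0  -1  -2  -1  -2  -2  -2  -2
-41 -41 -41 -38 -11  11  13  13  14  13  14  13  10   3   3   3   2   3   1  -2  -2  -2  -2  -2  -1
-42 -41 -41 -40 -14  11  13  13  13  13  13  13   9   4   3   4   3   3   1  -1  -2  -2  -1  -2  -2
-41 -41 -42 -41 -19  10  13  13  13  13  13  13  10   4   3   3   3   2   1  -1  -2  -2  -1  -1  -2
-41 -41 -41 -41 -21   9  13  13  14  13  13  13   9   4   3   2   2   2   1  -2  -1  -2  -1  -2  -1
-
[... 2592 characters left out ...]
   1   2   2   1   4  33  42
 -1  -1  -2  -1  -3  -4   4   8  10  10  10   9 -15 -46 -43  -7   1   2   1   1   3  21  43  43
  1   0  -1  -1  -2  -2  -2   4   8  10  10  10   5 -13 -14   0   1   2   1   1   8  40  43  42
  1   2   1   0   0   0   0   0   2   8  10  11   8   4   0   1   2   2   1   4  33  42  43  42
  2   2   3   2   2   1   1   0  -1   1   4   9   6   0   1   1   1   1   2  19  44  42  41  42
  1   2   1   2   1   2   2   2   2   2   0   1   0   1   1   2   1   1   5  41  45  43  42  41
  1   2   2   2   2   1   2   2   2   2   2   2   2   2   1   2   1   2  29  45  46  44  42  41
  2   1   0   2   1   2   2   1   1   1   2   2   2   2   1   1   1  12  44  45  46  45  42  42
```

Emit:
drive_tool:
  steps: [0, -0.5, 4, -6, 0, 0, -0.5, 4, -12, 0, 0, -0.5, 4, -12, 0, 0, -0.5, 4, -12, 0, 0, 0, 4, -12, 0]

```text
clock: 32.63
position: [0.5289, 0.2637, 0.2101]
tool_rot: [-1.57, 0.015, 1.663]
force: [-0.0, -0.5, -2.8]
grip_width: 0.005
```

Emit:
drive_tool:
  steps: [0, 0, 0, -12, 0, 0, 0, 0, -12, 0, 0, 0, 0, -11, 0, 0, 0, 0, -8, 0, 0, 0, 0, -5, 0]

```text
clock: 33.05
position: [0.529, 0.2634, 0.1626]
tool_rot: [-1.57, 0.015, 1.663]
force: [-0.0, -0.1, -3.0]
grip_width: 0.0048
```

Emit:
drive_tool:
  steps: [0, -0.2, 2, -2, 0, 0, -0.2, 2, -2, 0, 0, -0.2, 2, -2, 0, 0, -0.2, 2, -2, 0, 0, -0.2, 2, -2, 0]
  grip_force: 20

```text
clock: 33.47
position: [0.5288, 0.2734, 0.155]
tool_rot: [-1.572, 0.016, 1.663]
force: [-1.0, -3.9, 16.7]
grip_width: 0.005
```

Emit:
drive_tool:
  steps: [5, -0.2, 2.4, -2.3, 0, 5, -0.2, 2.4, -2.3, 0, 5, -0.2, 2.4, -2.3, 0, 5, -0.2, 2.4, -2.3, 0, 5, -0.2, 2.4, -2.3, 0]

```text
clock: 33.88
position: [0.5281, 0.285, 0.1442]
tool_rot: [-1.573, 0.017, 1.663]
force: [-3.0, -6.1, 27.0]
grip_width: 0.0057
```

Emit:
drive_tool:
  steps: [5, -0.3, 3.8, -4.8, 0, 5, -0.3, 3.8, -4.8, 0, 5, -0.3, 3.8, -4.8, 0, 5, -0.3, 3.8, -4.8, 0, 5, -0.3, 3.8, -4.8, 0]

```text
clock: 34.3
position: [0.5267, 0.3058, 0.121]
tool_rot: [-1.574, 0.015, 1.664]
force: [-1.2, -0.6, 22.5]
grip_width: 0.0098
```

Emit:
drive_tool:
  steps: [14, -0.3, 3, -5, 0, 16, -0.3, 3, -5, 0, 18, -0.3, 3, -5, 0, 20, -0.3, 3, -5, 0, 22, -0.2, 3, -5, 0]

```text
clock: 34.72
position: [0.5244, 0.3203, 0.0932]
tool_rot: [-1.571, 0.014, 1.663]
force: [-0.7, 1.5, -0.7]
grip_width: 0.0223
```

Emit:
drive_tool:
  steps: [24, -0.2, 2.5, -6, 0, 27, -0.2, 2, -6, 0, 30, -0.2, 2, -6, 0, 32, 0, 2, -6, 0, 34, 0, 1, -6, 0]

```text
clock: 35.13
position: [0.5237, 0.3293, 0.0627]
tool_rot: [-1.571, 0.015, 1.663]
force: [-0.5, -0.6, -0.2]
grip_width: 0.0338
```

```bash
python3 b.py t19
python3 - <<'E'
from workcell import grab_frame
from h import *
f=grab_frame("scene"); hsv=cv2.cvtColor(f["frame"],cv2.COLOR_RGB2HSV)
m=(((hsv[...,0]<8)|(hsv[...,0]>172))&(hsv[...,1]>140)).astype(np.uint8)*255
c=big(m,(400,250,560,350)); ap=cv2.approxPolyDP(c,4,True)[:,0]; print(ap.tolist()); print(cast(f,ap,.026)[:,:2].round(3).tolist(),cast(f,ap,.082)[:,:2].round(3).tolist())
E
```

```text
t19 blue [(282.8, 264.9, 235)]
t19 green []
t19 red [(451.2, 224.0, 69), (445.6, 232.0, 76)]
t19 red0 [(443.2, 221.5, 104), (471.9, 291.5, 133), (467.2, 315.7, 165), (263.7, 319.0, 179)]
[0.5232 0.3292 0.0616] [-1.3 -1.3 -0.9] 0.03425126600225894
[[484, 281], [464, 290], [448, 331], [478, 313]]
[[0.428, 0.331], [0.466, 0.305], [0.571, 0.308], [0.509, 0.342]] [[0.489, 0.337], [0.524, 0.313], [0.62, 0.316], [0.564, 0.347]]
```

Emit:
drive_tool:
  steps: [45, 0, 0, 0, 0, 60, 0, 0, 0, 0, 85, 0, 0, 0, 0, 85, 0, 0, 5, 0, 85, 0, 0, 15, 0]

```text
clock: 35.65
position: [0.523, 0.3287, 0.0825]
tool_rot: [-1.569, 0.016, 1.664]
force: [0.3, 0.0, 0.4]
grip_width: 0.0849
```

Emit:
drive_tool:
  steps: [85, 0, 0, 30, 0, 85, 0, 0, 35, 0, 85, 0, 0, 35, 0, 85, 0, 0, 35, 0, 85, 0, 20, 10, 0]

```text
clock: 36.07
position: [0.5261, 0.3471, 0.2346]
tool_rot: [-1.577, 0.014, 1.659]
force: [1.2, -0.4, 0.2]
grip_width: 0.0849
```

Emit:
drive_tool:
  steps: [85, -20, 35, 0, 0, 85, -20, 35, 0, 0, 85, -20, 35, 0, 0, 85, -20, 35, 0, 0, 85, -20, 35, 0, 0]

```text
clock: 36.48
position: [0.4226, 0.5257, 0.2292]
tool_rot: [-1.571, 0.014, 1.663]
force: [0.5, -0.4, 0.5]
grip_width: 0.0852
```

Emit:
drive_tool:
  steps: [85, -20, 35, 0, 0, 85, 0, 0, 0, 0, 85, 0, 0, 0, 0, 85, 0, 0, 0, 0, 85, 0, 0, 0, 0]

```text
clock: 36.9
position: [0.4048, 0.5582, 0.2287]
tool_rot: [-1.572, 0.015, 1.662]
force: [-0.5, -0.5, -0.2]
grip_width: 0.0848
```

```bash
python3 b.py t20
python3 - <<'E'
from workcell import grab_frame
from h import *
F={n:grab_frame(n) for n in("top","scene")}
f=F["top"]; rgb=f["frame"]; cv2.imwrite("pics/top20.png",rgb[:,:,::-1]); hsv=cv2.cvtColor(rgb,cv2.COLOR_RGB2HSV)
grey=((hsv[...,1]<45)&(hsv[...,2]>90)).astype(np.uint8)*255
def rect(n,mask,roi,z):
    c=big(cv2.morphologyEx(mask,cv2.MORPH_CLOSE,np.ones((7,7))),roi); P=cast(f,c[:,0],z)[:,:2].astype(np.float32)*1000; print(n,cv2.minAreaRect(P))
rect("tray",grey,(90,190,300,310),.026)
rect("tub",cv2.bitwise_or(grey,cv2.inRange(hsv,(40,60,30),(130,255,255))),(322,155,412,262),.06)
for n in F:
    h=cv2.cvtColor(F[n]["frame"],cv2.COLOR_RGB2HSV); roi=(90,190,300,310) if n=="top" else (400,250,560,350)
    m=(((h[...,0]<8)|(h[...,0]>172))&(h[...,1]>140)).astype(np.uint8)*255
    q=cv2.approxPolyDP(big(m,roi),4,True)[:,0]; print(n,"handle",q.tolist(),cast(F[n],q,.026)[:,:2].round(3).tolist(),cast(F[n],q,.082)[:,:2].round(3).tolist())
b=rgb.astype(int); t=(b[...,0]-b[...,2])[165:262,326:412]; print("blue px",(t<-25).sum(),"pale px",((t>=6)&(t<20)).sum())
a=cv2.imread("pics/top0.png"); d=(cv2.absdiff(a,np.ascontiguousarray(rgb[:,:,::-1])).max(2)>35).astype(np.uint8)
N,_,st,c=cv2.connectedComponentsWithStats(d); print([st[i].tolist() for i in range(1,N) if st[i,4]>40])
E
```

```text
t20 blue [(282.8, 264.9, 239)]
t20 green []
t20 red [(454.5, 231.4, 194)]
t20 red0 [(442.6, 220.4, 106), (465.2, 306.3, 831), (263.7, 319.0, 180)]
[0.4049 0.5582 0.2288] [0.5 0.1 0.4] 0.08464440606264127
tray ((531.550048828125, 215.14808654785156), (120.48182678222656, 171.06515502929688), 5.29464864730835)
tub ((575.4835815429688, -49.603668212890625), (160.91531372070312, 131.40374755859375), 4.487810134887695)
top handle [[147, 215], [150, 261], [180, 262], [177, 219]] [[0.572, 0.361], [0.485, 0.353], [0.483, 0.297], [0.564, 0.304]] [[0.562, 0.345], [0.479, 0.338], [0.477, 0.285], [0.554, 0.291]]
scene handle [[486, 278], [457, 296], [448, 331], [478, 312]] [[0.419, 0.333], [0.486, 0.299], [0.571, 0.308], [0.507, 0.342]] [[0.48, 0.339], [0.542, 0.307], [0.62, 0.316], [0.562, 0.347]]
blue px 741 pale px 1009
[[334, 194, 33, 55, 927], [147, 203, 121, 38, 697], [183, 206, 85, 20, 1224], [193, 227, 76, 31, 584], [235, 232, 23, 22, 425], [147, 260, 124, 29, 2426], [0, 286, 10, 20, 176], [0, 327, 243, 153, 11386], [27, 339, 39, 21, 300], [72, 341, 99, 47, 2469], [165, 361, 55, 61, 1356], [43, 362, 109, 46, 500], [256, 371, 79, 90, 2390], [155, 405, 112, 75, 2024], [215, 407, 78, 60, 1564], [0, 451, 23, 29, 365]]
```

```bash
python3 -c "
from workcell import workorder; print(workorder.job_done())"
```

```text
the job is handed in; nothing more can be done
None
```

I handed the job in at about 37 s. All four offcuts are in the white tub and the empty tray is flat on the bench, released. It took two tries, because the tray slipped out of the gripper once.

- **First pour:** I picked the tray up by the red handle. The tool only points down, so the tray hung about 0.6 rad nose-down. I rested its floor on the rim with the lip inside; the wrist load changed by about 11 N. I then loosened the grip to tip it further, and the tray slipped out and fell with its front leaning on the rim. Two tiles had gone into the tub and two stayed in the tray.
- **Recovery:** I moved the leaning tray back flat on the bench by its side wall, not the handle.
- **Second pour:** I picked it up again by the handle. At 0.6 rad the last two tiles would not slide by themselves, so small backward jerks shook them off just above the rim. The tray was not resting on the rim for that part.

**Last checks (measured from the pictures):**
- **Tub:** its centre moved less than 0.2 mm.
- **Tray:** its outline measures 120 x 171 mm, as it should when lying flat.
- **Tiles:** four pieces show inside the tub, two with blue glaze up and two pale, apparently upside down. One of the pale ones shows only faintly, so it is the least certain.
- **Surroundings:** I saw no stray piece on the bench, and the other objects showed no change.

**Not checked:** the tiles' top speed and the tray's force on the tub during the slip.

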